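# Strip the pellet die and lay its parts on their seats

## Task

The pellet die standing on the bench has to be stripped after pressing. Take it apart from the top down and seat its parts in this order, each upright and fully down on its own white seat in the steel tray: the ram hanging by its head in the tall hollow seat, the stop ring flat over the pin, then the barrel and then the base, each flat in the recess turned for its diameter. The faces are polished, so lower every part onto its seat and do not drop it, and leave the powder jar and the glass dish undisturbed.

Things in the scene. Friction and masses are not known exactly. Their poses are not given: they have to be found in the camera images.
- ram: ram of the die: steel shaft, diameter 14 mm, 46 mm long, under a round head of diameter 30 mm, 18 mm high, with three dark lines; about 0.14 kg. Origin: centre of the shaft's foot, z up the shaft (head from z = 46 to 64 mm). It tops the stack at the start: shaft down through the stop ring into the barrel's bore (1.5 mm play), head on the stop ring, foot 30 mm above the bench
- stop_ring: stop ring: plain aluminium ring, outside diameter 40 mm, bore 22 mm, 14 mm high, about 0.08 kg. Origin: centre of its underside, z axis up along the bore. At the start it lies loose on the barrel, under the ram's head
- barrel: barrel of the die: steel cylinder, outside diameter 50 mm, 42 mm high, bore 17 mm, with two thin dark lines near the top, about 0.5 kg. A counterbore 32 mm wide and 6 mm deep in its underside sits loosely over the base's boss. Origin: centre of its underside, z axis up. At the start it stands on the base
- base: base of the die: steel disc, diameter 62 mm, 20 mm high, with a boss 26 mm in diameter and 4 mm high on top and one thin dark line round it, about 0.45 kg. Origin: centre of its underside, z axis up. At the start it stands on the bench under the other parts; the stack is 94 mm high
- seat_ram: seat for the ram: fixed, white plastic, a round foot (diameter 85 mm, 8 mm high) with a tube on it, outside diameter 46 mm, hole 23 mm wide and 50 mm deep, top rim 58 mm above the origin; the ram's head rests on the rim. Origin: centre of the underside, 3 mm above the bench, z up. All four seats' x and y axes lie along the sides of the tray
- seat_ring: seat for the stop ring: fixed flat white plastic disc 85 mm in diameter with its flat top 12 mm above the origin and an upright pin in the middle, 12 mm in diameter, pointed, its tip 28 mm above the origin. Origin: centre of the underside (3 mm above the bench), z up
- seat_barrel: seat for the barrel: fixed white plastic disc 85 mm in diameter and 18 mm high with the smaller round recess, 60 mm in diameter and 8 mm deep (its floor is 10 mm above the origin). Origin: centre of the underside (3 mm above the bench), z up
- seat_base: seat for the base: fixed white plastic disc, diameter 85 mm, 18 mm high, with the larger round recess, 72 mm wide and 8 mm deep (floor 10 mm above the origin). Origin: centre of the underside, 3 mm above the bench, z up. The four seats stand 2 x 2 in any order, 88 mm between centres, in a square steel tray 182 mm wide, rim 14 mm above the bench
- powder_jar: bystander: small white powder jar with a red screw cap, 50 mm in diameter and 72 mm high, standing near the work between die and tray. Origin: centre of its underside
- dish: bystander: clear glass dish with lid, 61 mm in diameter and 14 mm high, standing near the jar. Origin: centre of its underside
Not all that is in view belongs to the job. Leave any turquoise look-alike of the barrel alone. Leave any orange look-alike of the base alone.

How it is judged:
On the way, in this order (a step that is already met when the one before it is completed fails the run):
1. the ram hangs upright in its tall seat (horizontal distance between ram and seat_ram below 0.008 m and z of ram in the frame of seat_ram below 0.0145 m and angle between ram's own z axis and vertical below 0.1 rad), for 0.2 s.
2. the stop ring lies over the pin of its seat (horizontal distance between stop_ring and seat_ring below 0.008 m and z of stop_ring in the frame of seat_ring below 0.0145 m and angle between stop_ring's own z axis and vertical below 0.1 rad), for 0.2 s.
3. the barrel stands in its recess (horizontal distance between barrel and seat_barrel below 0.008 m and z of barrel in the frame of seat_barrel below 0.0125 m and angle between barrel's own z axis and vertical below 0.1 rad), for 0.2 s.
At the end, for the whole second after the job is handed in: Ram, stop ring, barrel and base each sit at rest and upright (within 0.1 rad) on their own seats, centred within 8 mm and fully down (within 2.5 mm of their resting height) (all of step 1 and all of step 2 and all of step 3 and horizontal distance between base and seat_base below 0.008 m and z of base in the frame of seat_base below 0.0125 m and angle between base's own z axis and vertical below 0.1 rad and linear speed of each of ram, stop_ring, barrel, base below 0.02 m/s); the robot touches nothing.
It fails at once if the powder jar was pushed or knocked over (distance of powder_jar from where it was at the start of the episode above 0.015 m or angle between powder_jar's own z axis and vertical above 0.3 rad).
It fails at once if the glass dish was pushed or tipped (distance of dish from where it was at the start of the episode above 0.015 m or angle between dish's own z axis and vertical above 0.3 rad).
It fails at once if a part was dropped (fell freely by about 10 mm or more) ((contact force between ram and the fingers below 0.2 N and linear speed of ram above 0.45 m/s) or (contact force between stop_ring and the fingers below 0.2 N and linear speed of stop_ring above 0.45 m/s) or (contact force between barrel and the fingers below 0.2 N and linear speed of barrel above 0.45 m/s) or (contact force between base and the fingers below 0.2 N and linear speed of base above 0.45 m/s)).
It also fails if it takes over 128 s, if anything falls off the work surface, if the arm or the gripper's body presses on something with over 40 N, if the wrist force passes 120 N, or if a joint passes its speed limit or range.

## Robot

A 6-joint arm with a two-finger parallel gripper is mounted at the origin on the work surface; the furniture and walls round the work are solid. World frame = base frame: x ahead of the robot, y to its left, z up, the work surface at z = 0. Lengths are in m, angles in rad, forces in N, time in s.
With the tool pointing down it reaches from about 0.225 to 0.875 m from the base axis. Payload 3.4 kg.
Tool frame: the origin (TCP) lies at the very end of the fingers, on their centre line; the grasp point (between the pads) lies behind it (manip.grasp_offset is the z of the grasp point in the tool frame, in m); z points along the fingers, y is the line along which they close (so a half turn about z gives the same grasp; the last joint's range is limited). The gripper opens to 85 mm and grips with 20 to 120 N. Pads are 22 mm wide; open, the fingers measure 114 mm over their backs; the gripper's body (76 mm by 85 mm) begins 54 mm behind the grasp point. The pads swing forward as they close: fully open they stand 13 mm farther back than shut.
Start: joints at [-1.455, 0.276, 1.505, -0, 1.361, -0.121], TCP at [0.135, -0.559, 0.231] pointing down, gripper open.
Joint ranges: [-2.89, 2.89], [-0.75, 2.08], [0.22, 2.7], [-1.18, 4.32], [0.11, 2.71], [-2.7, 2.7]. Speed limits (rad/s): [2.57, 2.57, 3.14, 3.14, 3.14, 3.14].

## Interface

Orientations are given as a unit quaternion [w, x, y, z].
In Python, from rig import manip gives the robot as it stands.
- The arm moves only by the shell command python3 -m pendant 'ROWS' [FORCE]. ROWS is JSON, a list of rows, each an object of numbers: "dx", "dy", "dz": the shift along the tool's x, y, z in m; "rx", "ry", "rz": the turn, a rotation vector about the tool's x, y, z in degrees; "hand": the finger opening in m, from 0 to 0.0854. In form: [{"dx": .., "dy": .., "dz": .., "rx": .., "ry": .., "rz": .., "hand": ..}, ...]. A call has 1 to 12 rows; each row shifts and turns the commanded pose from where the row before left it, along the tool's axes as they then stand; what a row does not reach is not made up. A row lasts 1/12 s, in which the tool goes at most 41.7 mm and 7.16 degrees, less where a joint would pass 70% of its speed; a pose out of reach is approached as far as the arm can. A call is refused whole if a number of a shift passes 0.0417 or a number of a turn 7.16, either way. A call with a gripper value outside its range is refused whole. The fingers move at their own pace and stop on an object; FORCE is the grip in N (left out, the last holds). Time passes only in rows, so rows that do not move let the fingers close. It gives the time, the measured TCP pose, the force, the opening and the grip force at its end, in the units of the state.
- manip.get_state(): the state, without advancing time (a new reading comes with each control period).
- manip.get_image(name): name is "scene" or "top" or "wrist"; returns a dict with "frame" (420x560x3 uint8, red, green, blue), "fx", "fy", "cx", "cy" (pixels), "distortion" ([k1, k2, p1, p2, k3] as OpenCV has them; the pictures are not rectified), "position" and "attitude" of the camera in the world; the wrist camera has in their place "mount" (4x4, takes a point from camera to tool coordinates, whose origin is the TCP and whose axes are the flange's). Camera axes: x right, y up, looking along -z (the intrinsics and any distortion apply to the point x, -y, -z); pixel columns grow to the right and rows downward; lengths in m; the calibration is good to about 2 mm. A picture is of the moment at which its call begins: read the wrist's pose just before it. There is no depth.
- manip.sign_off(): hands the job in; it is judged then, once.
The state is a dict: "clock": time; "qpos": joint angles; "qd": joint speeds; "effort": joint torques, N m; "position": TCP position; "ee_rot": TCP orientation; "contact_force": force on the tool from outside, world axes, zero at the start; "moment": the same for the moment, N m; "width": finger opening in m; "gripper_force": force on a finger pad.
Only numpy, scipy, OpenCV 4.12 (cv2) and the standard library are available. Lean on these libraries where they do the work, as an engineer would, in place of code of your own. Each camera call takes 0.05 s, during which the arm holds its last target. There are 200 camera calls.

## Working session

There is one attempt and no reset: what is moved stays moved. The work goes in short steps, Python scripts to look and compute and a shell command to move; the robot and the scene stay as the last step left them, time stands still between calls to the robot, and variables do not carry over. Pictures are saved under pics/ and viewed, at most 14 in all, crops included, and the job is handed in when it is done.

```bash
ls; mkdir -p pics
python3 - <<'E'
from rig import manip
import cv2,pickle
print(manip.get_state(), manip.grasp_offset)
for n in ("scene","top","wrist"):
    d=manip.get_image(n); pickle.dump(d,open(f"{n}.pkl","wb"))
    cv2.imwrite(f"pics/{n}0.png",d["frame"][:,:,::-1]); print(n,{k:v for k,v in d.items() if k!="frame"})
E
```

```text
pics
{'clock': 0.0, 'qpos': array([-1.45498731e+00,  2.76582252e-01,  1.50611039e+00, -1.36847624e-05,
        1.36069230e+00, -1.21012181e-01]), 'qd': array([-0.00091278, -0.00121117, -0.0001638 , -0.00064049,  0.00020449,
       -0.00130661]), 'effort': array([-2.44278956e-03, -4.16786885e+01, -2.45806915e+01, -3.09548432e-04,
        1.11504659e-02, -3.11996700e-05]), 'position': array([ 0.13482599, -0.55843859,  0.23045603]), 'ee_rot': array([-8.96159986e-04,  9.92997085e-01,  1.18135459e-01, -4.35921170e-06]), 'contact_force': array([-0.85142009,  0.00507625,  0.63457378]), 'moment': array([-0.06706774, -0.05053921, -0.00844836]), 'gripper_force': 0.0, 'width': 0.08553226035592904} -0.0187
scene {'fx': 383.56513438173164, 'fy': 383.56513438173164, 'cx': 276.21886848715087, 'cy': 211.04508717602573, 'distortion': array([-0.0128896,  0.       ,  0.       ,  0.       ,  0.       ]), 'position': array([-0.1681254 ,  0.67253989,  0.62083876]), 'attitude': array([-0.30370906, -0.16595844,  0.45731442,  0.81919602])}
top {'fx': 444.8965512560468, 'fy': 444.8965512560468, 'cx': 286.5686584015928, 'cy': 207.76016005979625, 'distortion': array([-0.02904703,  0.        ,  0.        ,  0.        ,  0.        ]), 'position': array([ 0.27170155, -0.02702434,  1.11986434]), 'attitude': array([ 0.7108367 ,  0.04963684, -0.05530733, -0.69942009])}
wrist {'fx': 345.03395716985403, 'fy': 345.03395716985403, 'cx': 281.9612773662411, 'cy': 206.80832377984925, 'distortion': array([-0.02471738,  0.        ,  0.        ,  0.        ,  0.        ]), 'mount': array([[ 8.80731455e-04,  9.64624639e-01,  2.63625739e-01,
         6.60918959e-02],
       [ 9.99999276e-01, -1.06560399e-03,  5.58280278e-04,
        -2.66241276e-04],
       [ 8.19451552e-04,  2.63625056e-01, -9.64624880e-01,
        -1.41501045e-01],
       [ 0.00000000e+00,  0.00000000e+00,  0.00000000e+00,
         1.00000000e+00]])}
```

View pics/top0.png

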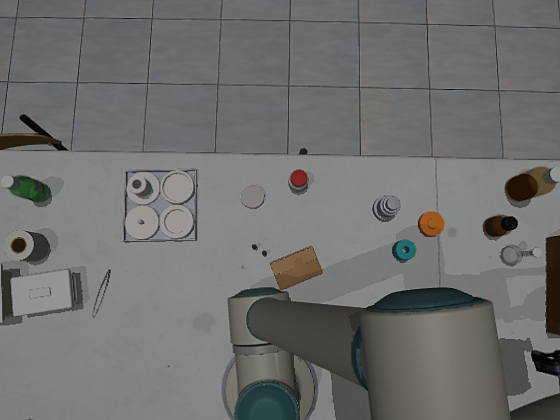

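View pics/scene0.png

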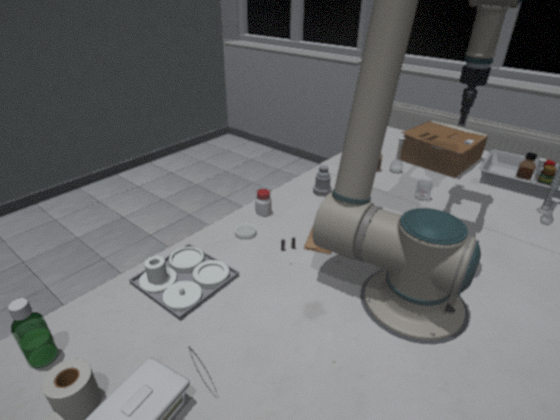

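The top picture shows the tray at about (160,205), with the ram tube at (142,186), the pin at (141,222), and recesses at (178,187) and (178,222). The stack is at (387,207), the jar at (299,180) and the dish at (253,197). The scene view agrees. Next I'll zoom in on the tray and the stack.

```bash
cat > h.py <<'E'
import numpy as np,cv2,pickle
from scipy.spatial.transform import Rotation as R
from rig import manip
def rot(q): return R.from_quat(np.roll(q,-1))
def cam(d,st=None):
    if "mount" in d:
        T=np.eye(4);T[:3,:3]=rot(st["ee_rot"]).as_matrix();T[:3,3]=st["position"];T=T@d["mount"]
        return T[:3,:3],T[:3,3]
    return rot(d["attitude"]).as_matrix(),d["position"]
def K(d): return np.array([[d["fx"],0,d["cx"]],[0,d["fy"],d["cy"]],[0,0,1]])
def proj(d,P,st=None):
    M,t=cam(d,st);p=(np.atleast_2d(P)-t)@M
    return cv2.projectPoints(p*[1,-1,-1],np.zeros(3),np.zeros(3),K(d),d["distortion"])[0][:,0]
def ray(d,uv,z,st=None):
    M,t=cam(d,st);n=cv2.undistortPoints(np.array(uv,float).reshape(-1,1,2),K(d),d["distortion"])[:,0]
    v=np.c_[n[:,0],-n[:,1],-np.ones(len(n))]@M.T
    return t+v*((z-t[2])/v[:,2])[:,None]
def circ(c,r,z,n=48):
    a=np.linspace(0,2*np.pi,n);return np.c_[c[0]+r*np.cos(a),c[1]+r*np.sin(a),np.full(n,z)]
E
python3 - <<'E'
from h import *
d=pickle.load(open("top.pkl","rb"))
f=d["frame"][:,:,::-1]
a=cv2.resize(f[160:255,112:207],(570,570),interpolation=cv2.INTER_CUBIC)
b=cv2.resize(f[185:230,365:410],(225,225),interpolation=cv2.INTER_CUBIC)
o=np.zeros((570,800,3),np.uint8);o[:,:570]=a;o[:225,575:]=b;cv2.imwrite("pics/crop1.png",o)
print(ray(d,[[125,171],[197,170],[197,241],[124,241]],.014))
print("jar",ray(d,[[299,178]],.072),"dish",ray(d,[[253,197]],.014),"ram",ray(d,[[392,202]],.094))
print("orange",ray(d,[[431,223]],.02),"turq",ray(d,[[404,250]],.042),"bench wood",ray(d,[[297,268]],.02))
E
```

```text
[[0.52496709 0.37825892 0.014     ]
 [0.53055868 0.19476516 0.014     ]
 [0.35002318 0.18657622 0.014     ]
 [0.34685383 0.36839575 0.014     ]]
jar [[ 0.50150069 -0.0630204   0.072     ]] dish [[0.46326655 0.05042482 0.014     ]] ram [[ 0.44312179 -0.281094    0.094     ]]
orange [[ 0.40391633 -0.39656047  0.02      ]] turq [[ 0.33424907 -0.32100156  0.042     ]] bench wood [[ 0.28746728 -0.06247659  0.02      ]]
```

View pics/crop1.png

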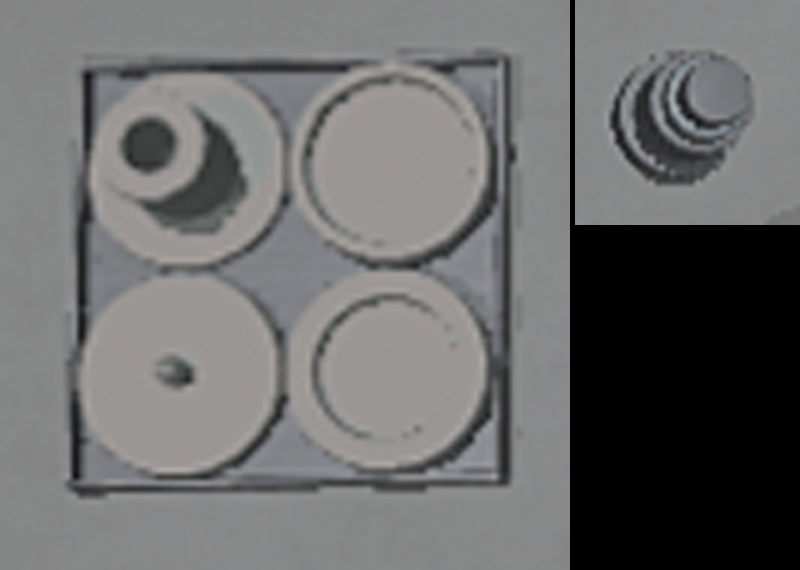

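The tray zoom shows the ram tube hole at crop (150,144), the pin tip at (172,371), the larger recess (base) at (395,163) and the smaller recess (barrel) at (390,368). The ram head is at about top pixel (393.6,202). Next I'll move above the stack with the tool axes squared to the world.

```bash
python3 -m pendant '[{"rz":6.8,"dz":-0.01},{"rz":6.8,"dz":-0.01},{"dx":0.038,"dy":-0.034},{"dx":0.038,"dy":-0.034},{"dx":0.038,"dy":-0.034},{"dx":0.038,"dy":-0.034},{"dx":0.038,"dy":-0.034},{"dx":0.038,"dy":-0.034},{"dx":0.038,"dy":-0.034},{"dx":0.038,"dy":-0.034},{},{}]'
python3 - <<'E'
from h import *
st=manip.get_state();d=manip.get_image("wrist");pickle.dump((d,st),open("w1.pkl","wb"))
cv2.imwrite("pics/w1.png",d["frame"][:,:,::-1])
print(st["position"],st["ee_rot"],st["qpos"],st["contact_force"])
t=pickle.load(open("top.pkl","rb"))
c=lambda x,y:(112+(x+.5)/6-.5,160+(y+.5)/6-.5)
print(ray(t,[c(150,144)],.061),ray(t,[c(172,371)],.031),ray(t,[c(388,368),c(395,163)],.021))
print(ray(t,[(393.6,202.2)],.094),proj(d,[ray(t,[(393.6,202.2)],.094)[0]],st))
E
```

```text
[ 0.13483336 -0.5585491   0.23063985] [-7.08510267e-04  9.92999357e-01  1.18117632e-01  1.82663725e-06] [-1.45500540e+00  2.76439634e-01  1.50585322e+00 -3.62269093e-08
  1.36071683e+00 -1.20997187e-01] [ 0.25809809 -1.20745478  1.10888998]
[[0.48340887 0.33059512 0.061     ]] [[0.39461955 0.32542692 0.031     ]] [[0.39853335 0.23905785 0.021     ]
 [0.4849904  0.24064333 0.021     ]]
[[ 0.44271122 -0.28485729  0.094     ]] [[ -27.81495793 -372.12395633]]invalid input
```

View pics/w1.png

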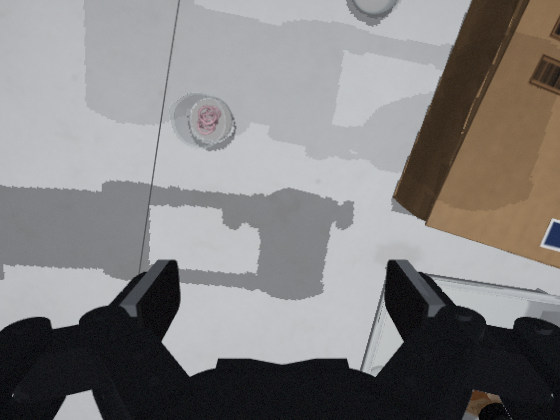

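The wrist view shows a box on the right and the fingers at the bottom. The move was refused, so the arm hasn't moved. The empty rows are probably why.

```bash
python3 -m pendant '[{"rz":6.8,"dz":-0.01},{"rz":6.8,"dz":-0.01},{"dx":0.038,"dy":-0.034},{"dx":0.038,"dy":-0.034},{"dx":0.038,"dy":-0.034},{"dx":0.038,"dy":-0.034},{"dx":0.038,"dy":-0.034},{"dx":0.038,"dy":-0.034},{"dx":0.038,"dy":-0.034},{"dx":0.038,"dy":-0.034},{"dz":0},{"dz":0}]'
cat > look.py <<'E'
import sys
from h import *
st=manip.get_state();d=manip.get_image("wrist");n=sys.argv[1];pickle.dump((d,st),open(n+".pkl","wb"))
cv2.imwrite(f"pics/{n}.png",d["frame"][:,:,::-1])
print(st["clock"],st["position"],st["ee_rot"],st["contact_force"])
E
python3 look.py w2
```

```text
0.2 [ 0.13488118 -0.5586388   0.23076227] [-5.60746633e-04  9.92997646e-01  1.18132806e-01  1.86277033e-05] [-0.00377372 -0.37769454 -0.37980461]invalid input
```

```bash
python3 -m pendant '[{"dx":0,"dy":0,"dz":-0.01,"rx":0,"ry":0,"rz":6.8,"hand":0.0854},{"dx":0,"dy":0,"dz":-0.01,"rx":0,"ry":0,"rz":6.8,"hand":0.0854}]'; echo; python3 -m pendant '[{"dx":0.038,"dy":-0.034,"hand":0.0854}]'
```

```text
clock: 0.42
position: [0.1348, -0.5584, 0.2507]
ee_rot: [-0.001, 1.0, -0.003, -0.0]
contact_force: [0.0, -0.7, -1.2]
width: 0.0852
gripper_force: 0.0
invalid input
```

All keys are required in every row.

```bash
python3 -m pendant '[{"dx":0.0385,"dy":-0.0343,"dz":0,"rx":0,"ry":0,"rz":0,"hand":0.0854},{"dx":0.0385,"dy":-0.0343,"dz":0,"rx":0,"ry":0,"rz":0,"hand":0.0854},{"dx":0.0385,"dy":-0.0343,"dz":0,"rx":0,"ry":0,"rz":0,"hand":0.0854},{"dx":0.0385,"dy":-0.0343,"dz":0,"rx":0,"ry":0,"rz":0,"hand":0.0854},{"dx":0.0385,"dy":-0.0343,"dz":0,"rx":0,"ry":0,"rz":0,"hand":0.0854},{"dx":0.0385,"dy":-0.0343,"dz":0,"rx":0,"ry":0,"rz":0,"hand":0.0854},{"dx":0.0385,"dy":-0.0343,"dz":0,"rx":0,"ry":0,"rz":0,"hand":0.0854},{"dx":0.0385,"dy":-0.0343,"dz":0,"rx":0,"ry":0,"rz":0,"hand":0.0854},{"dx":0,"dy":0,"dz":0,"rx":0,"ry":0,"rz":0,"hand":0.0854},{"dx":0,"dy":0,"dz":0,"rx":0,"ry":0,"rz":0,"hand":0.0854},{"dx":0,"dy":0,"dz":0,"rx":0,"ry":0,"rz":0,"hand":0.0854}]'; python3 look.py w2
```

```text
clock: 1.33
position: [0.3837, -0.3375, 0.2512]
ee_rot: [0.0, 1.0, 0.0, -0.0]
contact_force: [-0.1, 0.1, 0.0]
width: 0.0857
gripper_force: 0.0
1.3333 [ 0.38366544 -0.33750223  0.2512198 ] [ 3.28615603e-04  9.99999818e-01  2.67121003e-04 -4.30548496e-04] [-0.05380909  0.14245581  0.03091271]
```

View pics/w2.png

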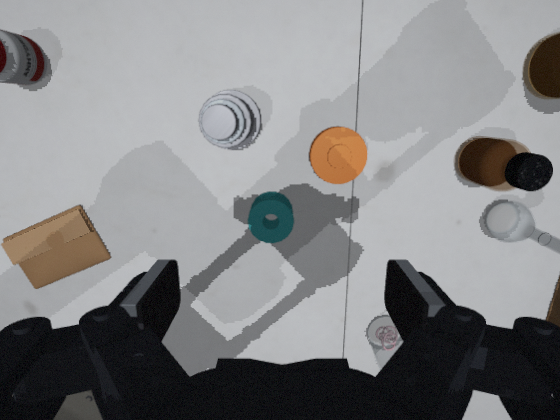

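The ram head is at (220,121) and the base outline at about (230,119). The jar is at the upper left, with the look-alikes at (271,217) and (338,154). I'll locate the stack from the wrist view.

Run:
```python
from h import *
d,st=pickle.load(open("w2.pkl","rb"))
print(ray(d,[(220,121)],.094,st))
c=ray(d,[(220,121)],.094,st)[0]
f=d["frame"][:,:,::-1].copy();f=cv2.resize(f[70:170,170:290],(720,600),interpolation=cv2.INTER_CUBIC)
for r,z in ((.015,.094),(.02,.076),(.025,.062),(.031,.02),(.031,0)):
    p=(proj(d,circ(c,r,z),st)-[170,70]+.5)*6-.5
    cv2.polylines(f,[p.round().astype(int)],True,(0,0,255),1)
cv2.imwrite("pics/w2c.png",f)
```

```text
[[ 0.44272903 -0.28502671  0.094     ]]
```

View pics/w2c.png

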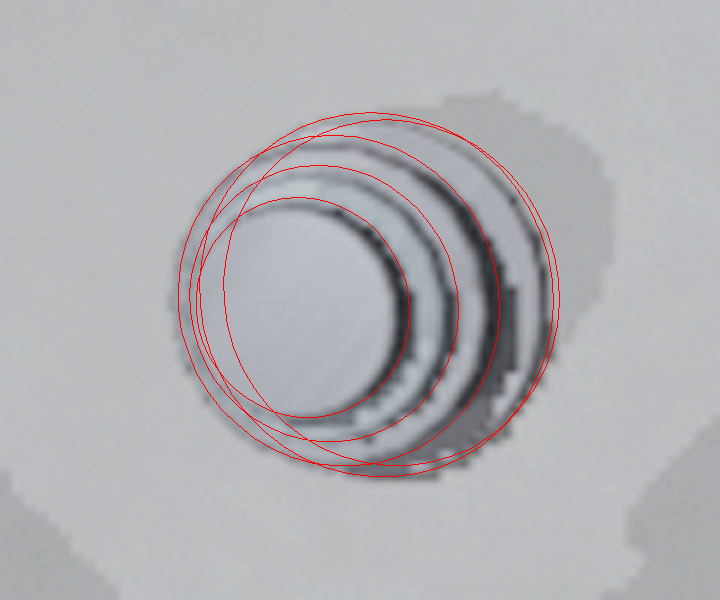

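The overlay fits to within about 1 px, and after the correction the stack axis is (0.442, -0.2846), which agrees with the top camera.

```bash
python3 -m pendant '[{"dx":0.0195,"dy":-0.0177,"dz":0,"rx":0,"ry":0,"rz":0,"hand":0.0854},{"dx":0.0195,"dy":-0.0177,"dz":0,"rx":0,"ry":0,"rz":0,"hand":0.0854},{"dx":0.0195,"dy":-0.0177,"dz":0,"rx":0,"ry":0,"rz":0,"hand":0.0854},{"dx":0,"dy":0,"dz":0.022,"rx":0,"ry":0,"rz":0,"hand":0.07},{"dx":0,"dy":0,"dz":0.022,"rx":0,"ry":0,"rz":0,"hand":0.07},{"dx":0,"dy":0,"dz":0.022,"rx":0,"ry":0,"rz":0,"hand":0.06},{"dx":0,"dy":0,"dz":0.022,"rx":0,"ry":0,"rz":0,"hand":0.06},{"dx":0,"dy":0,"dz":0.022,"rx":0,"ry":0,"rz":0,"hand":0.06},{"dx":0,"dy":0,"dz":0.022,"rx":0,"ry":0,"rz":0,"hand":0.06},{"dx":0,"dy":0,"dz":0,"rx":0,"ry":0,"rz":0,"hand":0.06},{"dx":0,"dy":0,"dz":0,"rx":0,"ry":0,"rz":0,"hand":0.06}]' 30
```

```text
clock: 2.3
position: [0.441, -0.2853, 0.1186]
ee_rot: [-0.001, 1.0, -0.002, -0.001]
contact_force: [0.8, 0.3, 0.8]
width: 0.0601
gripper_force: 0.0
```

```bash
python3 -m pendant '[{"dx":0.001,"dy":-0.0007,"dz":0.013,"rx":0,"ry":0,"rz":0,"hand":0.06},{"dx":0,"dy":0,"dz":0.013,"rx":0,"ry":0,"rz":0,"hand":0.06},{"dx":0,"dy":0,"dz":0.0135,"rx":0,"ry":0,"rz":0,"hand":0.06},{"dx":0,"dy":0,"dz":0,"rx":0,"ry":0,"rz":0,"hand":0.03},{"dx":0,"dy":0,"dz":0,"rx":0,"ry":0,"rz":0,"hand":0.02},{"dx":0,"dy":0,"dz":0,"rx":0,"ry":0,"rz":0,"hand":0.02},{"dx":0,"dy":0,"dz":0,"rx":0,"ry":0,"rz":0,"hand":0.02},{"dx":0,"dy":0,"dz":0,"rx":0,"ry":0,"rz":0,"hand":0.02},{"dx":0,"dy":0,"dz":0,"rx":0,"ry":0,"rz":0,"hand":0.02}]' 40
```

```text
clock: 3.05
position: [0.4442, -0.2848, 0.0815]
ee_rot: [0.001, 1.0, -0.0, 0.001]
contact_force: [-0.6, -1.5, 7.0]
width: 0.0279
gripper_force: 39.9
```

```bash
python3 look.py w3
```

```text
3.05 [ 0.44420747 -0.28483874  0.08148311] [ 1.45388501e-03  9.99998311e-01 -1.80227993e-04  1.10963132e-03] [-0.64805749 -1.46553619  7.02344625]
```

View pics/w3.png

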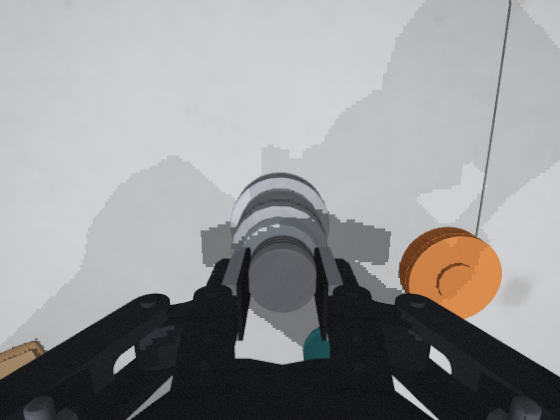

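The head at (283,275) is held between both pads. I'll lift gently and check.

```bash
python3 -m pendant '[{"dx":0,"dy":0,"dz":-0.004,"rx":0,"ry":0,"rz":0,"hand":0.02},{"dx":0,"dy":0,"dz":-0.004,"rx":0,"ry":0,"rz":0,"hand":0.02},{"dx":0,"dy":0,"dz":-0.004,"rx":0,"ry":0,"rz":0,"hand":0.02},{"dx":0,"dy":0,"dz":0,"rx":0,"ry":0,"rz":0,"hand":0.02},{"dx":0,"dy":0,"dz":0,"rx":0,"ry":0,"rz":0,"hand":0.02}]'
```

```text
clock: 3.52
position: [0.4436, -0.2836, 0.092]
ee_rot: [0.0, 1.0, -0.0, 0.0]
contact_force: [-0.4, -0.0, -0.8]
width: 0.0283
gripper_force: 39.6
```

```bash
python3 -m pendant '[{"dx":0,"dy":0,"dz":-0.02,"rx":0,"ry":0,"rz":0,"hand":0.02},{"dx":0,"dy":0,"dz":-0.028,"rx":0,"ry":0,"rz":0,"hand":0.02},{"dx":0,"dy":0,"dz":-0.028,"rx":0,"ry":0,"rz":0,"hand":0.02},{"dx":0,"dy":0,"dz":-0.028,"rx":0,"ry":0,"rz":0,"hand":0.02},{"dx":0,"dy":0,"dz":-0.028,"rx":0,"ry":0,"rz":0,"hand":0.02},{"dx":0,"dy":0,"dz":-0.026,"rx":0,"ry":0,"rz":0,"hand":0.02},{"dx":-0.0032,"dy":-0.015,"dz":0,"rx":0,"ry":0,"rz":0,"hand":0.02},{"dx":-0.0032,"dy":-0.0284,"dz":0,"rx":0,"ry":0,"rz":0,"hand":0.02},{"dx":-0.0032,"dy":-0.0284,"dz":0,"rx":0,"ry":0,"rz":0,"hand":0.02},{"dx":-0.0032,"dy":-0.0284,"dz":0,"rx":0,"ry":0,"rz":0,"hand":0.02},{"dx":-0.0032,"dy":-0.0284,"dz":0,"rx":0,"ry":0,"rz":0,"hand":0.02},{"dx":-0.0032,"dy":-0.0284,"dz":0,"rx":0,"ry":0,"rz":0,"hand":0.02}]'
python3 -m pendant '[{"dx":-0.0032,"dy":-0.0284,"dz":0,"rx":0,"ry":0,"rz":0,"hand":0.02},{"dx":-0.0032,"dy":-0.0284,"dz":0,"rx":0,"ry":0,"rz":0,"hand":0.02},{"dx":-0.0032,"dy":-0.0284,"dz":0,"rx":0,"ry":0,"rz":0,"hand":0.02},{"dx":-0.0032,"dy":-0.0284,"dz":0,"rx":0,"ry":0,"rz":0,"hand":0.02},{"dx":-0.0032,"dy":-0.0284,"dz":0,"rx":0,"ry":0,"rz":0,"hand":0.02},{"dx":-0.0032,"dy":-0.0284,"dz":0,"rx":0,"ry":0,"rz":0,"hand":0.02},{"dx":-0.0032,"dy":-0.0284,"dz":0,"rx":0,"ry":0,"rz":0,"hand":0.02},{"dx":-0.0032,"dy":-0.0284,"dz":0,"rx":0,"ry":0,"rz":0,"hand":0.02},{"dx":-0.0032,"dy":-0.0284,"dz":0,"rx":0,"ry":0,"rz":0,"hand":0.02},{"dx":-0.0032,"dy":-0.0284,"dz":0,"rx":0,"ry":0,"rz":0,"hand":0.02},{"dx":0,"dy":0,"dz":0,"rx":0,"ry":0,"rz":0,"hand":0.02},{"dx":0,"dy":0,"dz":0,"rx":0,"ry":0,"rz":0,"hand":0.02}]'
```

```text
clock: 4.52
position: [0.423, -0.1246, 0.2487]
ee_rot: [-0.001, 1.0, -0.0, -0.001]
contact_force: [-0.6, 1.6, -1.7]
width: 0.0279
gripper_force: 39.9
clock: 5.52
position: [0.3911, 0.1585, 0.2488]
ee_rot: [0.0, 1.0, 0.002, -0.001]
contact_force: [0.1, -0.1, -1.8]
width: 0.0282
gripper_force: 40.0
```

Tracking is good. Now over to (0.385, 0.284).

```bash
python3 -m pendant '[{"dx":-0.001,"dy":-0.024,"dz":0,"rx":0,"ry":0,"rz":0,"hand":0.02},{"dx":-0.001,"dy":-0.026,"dz":0,"rx":0,"ry":0,"rz":0,"hand":0.02},{"dx":-0.001,"dy":-0.026,"dz":0,"rx":0,"ry":0,"rz":0,"hand":0.02},{"dx":-0.001,"dy":-0.026,"dz":0,"rx":0,"ry":0,"rz":0,"hand":0.02},{"dx":-0.002,"dy":-0.024,"dz":0,"rx":0,"ry":0,"rz":0,"hand":0.02},{"dx":0,"dy":0,"dz":0,"rx":0,"ry":0,"rz":0,"hand":0.02},{"dx":0,"dy":0,"dz":0,"rx":0,"ry":0,"rz":0,"hand":0.02},{"dx":0,"dy":0,"dz":0,"rx":0,"ry":0,"rz":0,"hand":0.02}]'; python3 look.py w4
python3 - <<'E'
from h import *
d,st=pickle.load(open("w4.pkl","rb"))
f=d["frame"][:,:,::-1].copy();s=1.4;f=cv2.resize(f,None,fx=s,fy=s,interpolation=cv2.INTER_CUBIC)
C=np.array([.4404,.2839]);a=np.radians(2)
ex=np.array([np.cos(a),np.sin(a)]);ey=np.array([-ex[1],ex[0]])
for i,j,L in ((1,1,((.023,.061),(.0115,.061))),(-1,1,((.0425,.015),(.001,.031))),(-1,-1,((.03,.021),(.0425,.021))),(1,-1,((.036,.021),(.0425,.021)))):
    for r,z in L:
        p=(proj(d,circ(C+.044*(i*ex+j*ey),r,z),st)+.5)*s-.5
        cv2.polylines(f,[p.round().astype(int)],True,(0,0,255),1)
cv2.imwrite("pics/w4c.png",f)
E
```

```text
clock: 6.18
position: [0.3864, 0.2821, 0.2492]
ee_rot: [0.001, 1.0, -0.001, -0.001]
contact_force: [-0.2, -0.2, -1.7]
width: 0.0279
gripper_force: 40.2
6.1833 [0.38637537 0.28205842 0.24915713] [ 9.09251112e-04  9.99999240e-01 -6.30342433e-04 -5.43487375e-04] [-0.17235047 -0.20245668 -1.71956713]
```

View pics/w4c.png

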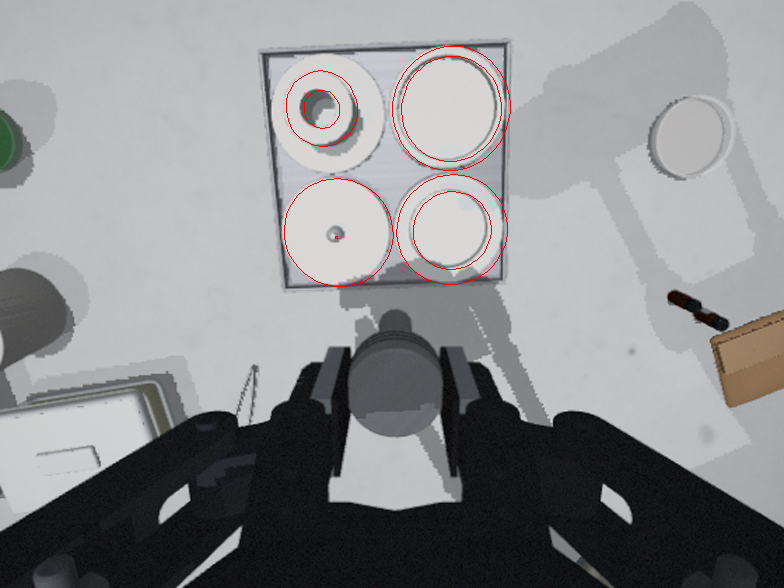

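The overlay matches the seats to within about 2 mm, shifted slightly to +x and +y. I'll refine that from the pin at (335,233) and the discs, and check where the ram sits in the hand: head top (395,392), foot edge (395,311).

Run:
```python
from h import *
d,st=pickle.load(open("w4.pkl","rb"));P=st["position"]
g=cv2.cvtColor(d["frame"],cv2.COLOR_RGB2GRAY).astype(float)
gx=cv2.Sobel(g,-1,1,0);gy=cv2.Sobel(g,-1,0,1);m=cv2.GaussianBlur(np.hypot(gx,gy),(0,0),.8)
from scipy.optimize import minimize
from scipy.ndimage import map_coordinates
def pts(v):
    a=v[2];C=v[:2];ex=np.array([np.cos(a),np.sin(a)]);ey=np.array([-ex[1],ex[0]]);o=[]
    for i,j,L in ((1,1,((.023,.061),(.0115,.061),(.0425,.011))),(-1,1,((.0425,.015),)),(-1,-1,((.03,.021),(.0425,.021))),(1,-1,((.036,.021),(.0425,.021)))):
        for r,z in L:o.append(circ(C+.044*(i*ex+j*ey),r,z,90))
    return np.vstack(o)
def cost(v):
    p=proj(d,pts(v),st);return -map_coordinates(m,[p[:,1],p[:,0]],order=1).mean()
v=min((minimize(cost,[.4404+x,.2839+y,.035],method="Nelder-Mead",options=dict(initial_simplex=[[.4404+x,.2839+y,.035],[.4424+x,.2839+y,.035],[.4404+x,.2859+y,.035],[.4404+x,.2839+y,.055]])) for x in(-.002,0,.002) for y in (-.002,0,.002)),key=lambda r:r.fun)
print(v.x,v.fun)
a=v.x[2];ex=np.array([np.cos(a),np.sin(a)]);ey=np.array([-ex[1],ex[0]])
for n,i,j in(("ram",1,1),("ring",-1,1),("barrel",-1,-1),("base",1,-1)):print(n,v.x[:2]+.044*(i*ex+j*ey))
print("head",ray(d,[(395/1.4,392/1.4)],P[2]+.014,st)-P,"foot front edge",ray(d,[(395/1.4,311/1.4)],P[2]-.05,st)-P)
```

```text
[0.44130014 0.28688124 0.03535531] -164.8028741533882
ram [0.48371734 0.33240905]
ring [0.39577233 0.32929843]
barrel [0.39888295 0.24135343]
base [0.48682796 0.24446404]
head [[0.00029571 0.00010352 0.014     ]] foot front edge [[ 4.35869968e-03  1.45434876e-05 -5.00000000e-02]]
```

```bash
python3 -m pendant '[{"dx":0.0243,"dy":-0.0124,"dz":0,"rx":0,"ry":0,"rz":0,"hand":0.02},{"dx":0.0243,"dy":-0.0124,"dz":0,"rx":0,"ry":0,"rz":0,"hand":0.02},{"dx":0.0243,"dy":-0.0124,"dz":0,"rx":0,"ry":0,"rz":0,"hand":0.02},{"dx":0.0242,"dy":-0.0122,"dz":0,"rx":0,"ry":0,"rz":0,"hand":0.02},{"dx":0,"dy":0,"dz":0.02,"rx":0,"ry":0,"rz":0,"hand":0.02},{"dx":0,"dy":0,"dz":0.02,"rx":0,"ry":0,"rz":0,"hand":0.02},{"dx":0,"dy":0,"dz":0.02,"rx":0,"ry":0,"rz":0,"hand":0.02},{"dx":0,"dy":0,"dz":0.02,"rx":0,"ry":0,"rz":0,"hand":0.02},{"dx":0,"dy":0,"dz":0.02,"rx":0,"ry":0,"rz":0,"hand":0.02},{"dx":0,"dy":0,"dz":0.015,"rx":0,"ry":0,"rz":0,"hand":0.02},{"dx":0,"dy":0,"dz":0,"rx":0,"ry":0,"rz":0,"hand":0.02},{"dx":0,"dy":0,"dz":0,"rx":0,"ry":0,"rz":0,"hand":0.02}]'; python3 look.py w5
```

```text
clock: 7.23
position: [0.4836, 0.3313, 0.1342]
ee_rot: [0.001, 1.0, -0.001, -0.001]
contact_force: [-0.3, 0.0, -1.8]
width: 0.0278
gripper_force: 40.2
7.2333 [0.48359712 0.33125932 0.13424089] [ 6.78601168e-04  9.99998825e-01 -1.08511071e-03 -8.43765488e-04] [-0.32956548  0.01089109 -1.80849495]
```

View pics/w5.png

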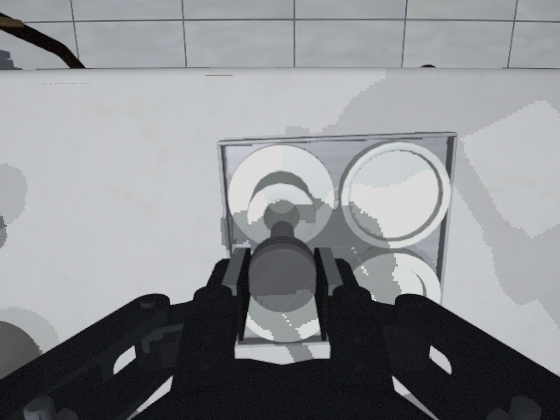

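The shaft at column 283 lines up with the tube (247–318). I'll lower it in.

```bash
python3 -m pendant '[{"dx":0,"dy":0,"dz":0.01,"rx":0,"ry":0,"rz":0,"hand":0.02},{"dx":0,"dy":0,"dz":0.01,"rx":0,"ry":0,"rz":0,"hand":0.02},{"dx":0,"dy":0,"dz":0.01,"rx":0,"ry":0,"rz":0,"hand":0.02},{"dx":0,"dy":0,"dz":0.01,"rx":0,"ry":0,"rz":0,"hand":0.02},{"dx":0,"dy":0,"dz":0.01,"rx":0,"ry":0,"rz":0,"hand":0.02},{"dx":0,"dy":0,"dz":0.01,"rx":0,"ry":0,"rz":0,"hand":0.02},{"dx":0,"dy":0,"dz":0,"rx":0,"ry":0,"rz":0,"hand":0.02},{"dx":0,"dy":0,"dz":0,"rx":0,"ry":0,"rz":0,"hand":0.02}]'
```

```text
clock: 7.95
position: [0.4831, 0.3325, 0.0737]
ee_rot: [0.001, 1.0, -0.0, -0.001]
contact_force: [-0.3, -0.6, -1.0]
width: 0.028
gripper_force: 40.2
```

```bash
python3 -m pendant '[{"dx":0,"dy":0,"dz":0.002,"rx":0,"ry":0,"rz":0,"hand":0.02},{"dx":0,"dy":0,"dz":0.002,"rx":0,"ry":0,"rz":0,"hand":0.02},{"dx":0,"dy":0,"dz":0.001,"rx":0,"ry":0,"rz":0,"hand":0.02},{"dx":0,"dy":0,"dz":0.001,"rx":0,"ry":0,"rz":0,"hand":0.02},{"dx":0,"dy":0,"dz":0,"rx":0,"ry":0,"rz":0,"hand":0.02}]'
```

```text
clock: 8.37
position: [0.4837, 0.3328, 0.0688]
ee_rot: [-0.0, 1.0, -0.0, 0.0]
contact_force: [0.3, -0.2, -1.5]
width: 0.0278
gripper_force: 40.2
```

```bash
python3 -m pendant '[{"dx":0,"dy":0,"dz":0.001,"rx":0,"ry":0,"rz":0,"hand":0.02},{"dx":0,"dy":0,"dz":0.001,"rx":0,"ry":0,"rz":0,"hand":0.02},{"dx":0,"dy":0,"dz":0,"rx":0,"ry":0,"rz":0,"hand":0.02}]'
```

```text
clock: 8.62
position: [0.4836, 0.3327, 0.0666]
ee_rot: [0.0, 1.0, -0.0, -0.0]
contact_force: [0.3, -0.7, -1.2]
width: 0.0277
gripper_force: 40.2
```

```bash
python3 -m pendant '[{"dx":0,"dy":0,"dz":0.001,"rx":0,"ry":0,"rz":0,"hand":0.02},{"dx":0,"dy":0,"dz":0.001,"rx":0,"ry":0,"rz":0,"hand":0.02},{"dx":0,"dy":0,"dz":0,"rx":0,"ry":0,"rz":0,"hand":0.02}]'
```

```text
clock: 8.87
position: [0.4837, 0.3327, 0.0665]
ee_rot: [-0.0, 1.0, -0.0, 0.0]
contact_force: [-3.3, -1.2, 7.9]
width: 0.0277
gripper_force: 41.1
```

Contact at the rim. Release and rise, then go back to the stack.

```bash
python3 -m pendant '[{"dx":0,"dy":0,"dz":0,"rx":0,"ry":0,"rz":0,"hand":0.034},{"dx":0,"dy":0,"dz":0,"rx":0,"ry":0,"rz":0,"hand":0.045},{"dx":0,"dy":0,"dz":0,"rx":0,"ry":0,"rz":0,"hand":0.055},{"dx":0,"dy":0,"dz":0,"rx":0,"ry":0,"rz":0,"hand":0.055},{"dx":0,"dy":0,"dz":-0.015,"rx":0,"ry":0,"rz":0,"hand":0.06},{"dx":0,"dy":0,"dz":-0.025,"rx":0,"ry":0,"rz":0,"hand":0.06},{"dx":0,"dy":0,"dz":-0.028,"rx":0,"ry":0,"rz":0,"hand":0.06},{"dx":0,"dy":0,"dz":-0.028,"rx":0,"ry":0,"rz":0,"hand":0.06},{"dx":-0.025,"dy":0,"dz":-0.02,"rx":0,"ry":0,"rz":0,"hand":0.06},{"dx":-0.025,"dy":0,"dz":0,"rx":0,"ry":0,"rz":0,"hand":0.06},{"dx":0,"dy":0,"dz":0,"rx":0,"ry":0,"rz":0,"hand":0.06},{"dx":0,"dy":0,"dz":0,"rx":0,"ry":0,"rz":0,"hand":0.06}]'; python3 look.py w6
```

```text
clock: 9.87
position: [0.4327, 0.3328, 0.1811]
ee_rot: [-0.0, 1.0, 0.0, 0.0]
contact_force: [0.6, 0.1, -0.7]
width: 0.0599
gripper_force: 0.0
9.8667 [0.43273211 0.33277885 0.1811157 ] [-4.76679176e-05  9.99999931e-01  2.81638939e-04  2.36585652e-04] [ 0.61225048  0.07395416 -0.69827816]
```

View pics/w6.png

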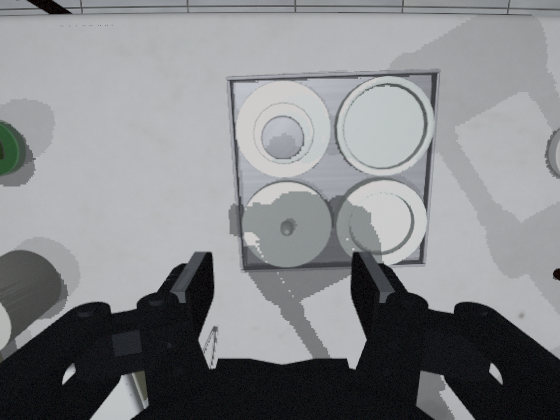

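The ram head at (283,138) sits on the tube rim (250–316). I'll check its offset and refine the seat fit from this cleaner view.

Run:
```python
from h import *
d,st=pickle.load(open("w6.pkl","rb"))
print("head",ray(d,[(283,138)],.079,st),"tube rim",ray(d,[(283,132.5)],.061,st),"pin tip",ray(d,[(289,228)],.031,st))
print("barrel rim",ray(d,[(382.5,221)],.021,st),"base rim",ray(d,[(385.5,125)],.021,st),"ring disc", ray(d,[(287,223)],.015,st))
```

```text
head [[0.48175863 0.33239937 0.079     ]] tube rim [[0.48453262 0.33237193 0.061     ]] pin tip [[0.39952457 0.32677951 0.031     ]]
barrel rim [[0.40301257 0.24074838 0.021     ]] base rim [[0.48891976 0.24478879 0.021     ]] ring disc [[0.39901615 0.32835075 0.015     ]]
```

```bash
python3 -m pendant '[{"dx":-0.0018,"dy":0.015,"dz":-0.01,"rx":0,"ry":0,"rz":0,"hand":0.0854},{"dx":-0.0018,"dy":0.028,"dz":-0.01,"rx":0,"ry":0,"rz":0,"hand":0.0854},{"dx":-0.0018,"dy":0.028,"dz":-0.01,"rx":0,"ry":0,"rz":0,"hand":0.0854},{"dx":-0.0018,"dy":0.028,"dz":-0.01,"rx":0,"ry":0,"rz":0,"hand":0.0854},{"dx":-0.0018,"dy":0.028,"dz":0,"rx":0,"ry":0,"rz":0,"hand":0.0854},{"dx":-0.0018,"dy":0.028,"dz":0,"rx":0,"ry":0,"rz":0,"hand":0.0854},{"dx":-0.0018,"dy":0.028,"dz":0,"rx":0,"ry":0,"rz":0,"hand":0.0854},{"dx":-0.0018,"dy":0.028,"dz":0,"rx":0,"ry":0,"rz":0,"hand":0.0854},{"dx":-0.0018,"dy":0.028,"dz":0,"rx":0,"ry":0,"rz":0,"hand":0.0854},{"dx":-0.0018,"dy":0.028,"dz":0,"rx":0,"ry":0,"rz":0,"hand":0.0854},{"dx":-0.0018,"dy":0.028,"dz":0,"rx":0,"ry":0,"rz":0,"hand":0.0854},{"dx":-0.0018,"dy":0.028,"dz":0,"rx":0,"ry":0,"rz":0,"hand":0.0854}]'
python3 -m pendant '[{"dx":-0.0018,"dy":0.028,"dz":0,"rx":0,"ry":0,"rz":0,"hand":0.0854},{"dx":-0.0018,"dy":0.028,"dz":0,"rx":0,"ry":0,"rz":0,"hand":0.0854},{"dx":-0.0018,"dy":0.028,"dz":0,"rx":0,"ry":0,"rz":0,"hand":0.0854},{"dx":-0.0018,"dy":0.028,"dz":0,"rx":0,"ry":0,"rz":0,"hand":0.0854},{"dx":-0.0018,"dy":0.028,"dz":0,"rx":0,"ry":0,"rz":0,"hand":0.0854},{"dx":-0.0018,"dy":0.028,"dz":0,"rx":0,"ry":0,"rz":0,"hand":0.0854},{"dx":-0.0018,"dy":0.028,"dz":0,"rx":0,"ry":0,"rz":0,"hand":0.0854},{"dx":-0.0018,"dy":0.028,"dz":0,"rx":0,"ry":0,"rz":0,"hand":0.0854},{"dx":-0.0018,"dy":0.028,"dz":0,"rx":0,"ry":0,"rz":0,"hand":0.0854},{"dx":-0.0018,"dy":0.028,"dz":0,"rx":0,"ry":0,"rz":0,"hand":0.0854},{"dx":0,"dy":0,"dz":0,"rx":0,"ry":0,"rz":0,"hand":0.0854},{"dx":0,"dy":0,"dz":0,"rx":0,"ry":0,"rz":0,"hand":0.0854}]'
cat > fit.py <<'E'
from h import *
from scipy.optimize import minimize
from scipy.ndimage import map_coordinates
def fit(d,st,c0,rings,span=.006):
    g=cv2.cvtColor(d["frame"],cv2.COLOR_RGB2GRAY).astype(float)
    m=cv2.GaussianBlur(np.hypot(cv2.Sobel(g,-1,1,0),cv2.Sobel(g,-1,0,1)),(0,0),.8)
    def cost(v):
        p=np.vstack([proj(d,circ(v,r,z,72),st) for r,z in rings]);return -map_coordinates(m,[p[:,1],p[:,0]],order=1).mean()
    G=[(cost((c0[0]+a,c0[1]+b)),c0[0]+a,c0[1]+b) for a in np.arange(-span,span+1e-4,.0005) for b in np.arange(-span,span+1e-4,.0005)]
    return min(G)
E
python3 look.py w7
python3 - <<'E'
from fit import *
d,st=pickle.load(open("w7.pkl","rb"));c=(.442,-.2846)
print("ring",fit(d,st,c,[(.02,.076),(.011,.076)]),"barrel",fit(d,st,c,[(.025,.062)]),"base",fit(d,st,c,[(.031,0.0)]))
p=proj(d,[[.442,-.2846,.05]],st)[0].astype(int);print(p)
x,y=max(p[0]-60,0),max(p[1]-50,0);cv2.imwrite("pics/w7c.png",cv2.resize(d["frame"][y:y+100,x:x+120,::-1],(720,600),interpolation=cv2.INTER_CUBIC))
E
```

```text
clock: 10.92
position: [0.4118, 0.0074, 0.2209]
ee_rot: [0.0, 1.0, -0.001, -0.0]
contact_force: [1.1, 0.4, 0.2]
width: 0.0854
gripper_force: 0.0
clock: 11.92
position: [0.3931, -0.2723, 0.2205]
ee_rot: [-0.0, 1.0, -0.002, -0.0]
contact_force: [-0.3, 0.8, -0.6]
width: 0.0853
gripper_force: 0.0
11.9167 [ 0.3931364  -0.27229956  0.22045151] [-1.65840561e-04  9.99997811e-01 -2.03299313e-03 -4.66684322e-04] [-0.34480079  0.75282897 -0.57888413]
ring (np.float64(-123.96771693966174), np.float64(0.442), np.float64(-0.2831)) barrel (np.float64(-105.37674647923832), np.float64(0.442), np.float64(-0.2831)) base (np.float64(-85.74978911096854), np.float64(0.4385), np.float64(-0.2851))
[296 132]
```

View pics/w7c.png

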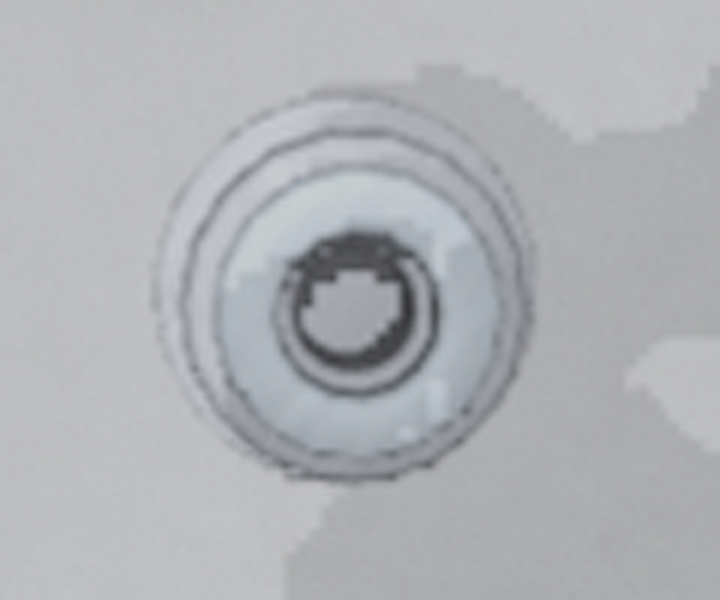

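The ring lies flat on the barrel, concentric, at (0.442, -0.2831). Going down to grip it.

```bash
python3 -m pendant '[{"dx":0.0245,"dy":0.0054,"dz":0,"rx":0,"ry":0,"rz":0,"hand":0.07},{"dx":0.0244,"dy":0.0054,"dz":0,"rx":0,"ry":0,"rz":0,"hand":0.07},{"dx":0,"dy":0,"dz":0.0235,"rx":0,"ry":0,"rz":0,"hand":0.06},{"dx":0,"dy":0,"dz":0.0235,"rx":0,"ry":0,"rz":0,"hand":0.06},{"dx":0,"dy":0,"dz":0.0235,"rx":0,"ry":0,"rz":0,"hand":0.06},{"dx":0,"dy":0,"dz":0.0235,"rx":0,"ry":0,"rz":0,"hand":0.06},{"dx":0,"dy":0,"dz":0.0235,"rx":0,"ry":0,"rz":0,"hand":0.06},{"dx":0,"dy":0,"dz":0.0115,"rx":0,"ry":0,"rz":0,"hand":0.06},{"dx":0,"dy":0,"dz":0.0115,"rx":0,"ry":0,"rz":0,"hand":0.06},{"dx":0,"dy":0,"dz":0,"rx":0,"ry":0,"rz":0,"hand":0.06},{"dx":0,"dy":0,"dz":0,"rx":0,"ry":0,"rz":0,"hand":0.06}]' 30
```

```text
clock: 12.88
position: [0.4423, -0.2799, 0.0801]
ee_rot: [-0.001, 1.0, 0.0, -0.001]
contact_force: [0.2, -1.4, 0.0]
width: 0.0601
gripper_force: 0.0
```

```bash
python3 -m pendant '[{"dx":0,"dy":0.003,"dz":0.006,"rx":0,"ry":0,"rz":0,"hand":0.06},{"dx":0,"dy":0,"dz":0.005,"rx":0,"ry":0,"rz":0,"hand":0.06},{"dx":0,"dy":0,"dz":0,"rx":0,"ry":0,"rz":0,"hand":0.045},{"dx":0,"dy":0,"dz":0,"rx":0,"ry":0,"rz":0,"hand":0.03},{"dx":0,"dy":0,"dz":0,"rx":0,"ry":0,"rz":0,"hand":0.03},{"dx":0,"dy":0,"dz":0,"rx":0,"ry":0,"rz":0,"hand":0.03},{"dx":0,"dy":0,"dz":0,"rx":0,"ry":0,"rz":0,"hand":0.03},{"dx":0,"dy":0,"dz":0,"rx":0,"ry":0,"rz":0,"hand":0.03}]' 40
```

```text
clock: 13.55
position: [0.4428, -0.2842, 0.0697]
ee_rot: [0.0, 1.0, -0.0, 0.0]
contact_force: [-1.1, -0.1, 3.6]
width: 0.0372
gripper_force: 40.2
```

```bash
python3 -m pendant '[{"dx":0,"dy":0,"dz":-0.004,"rx":0,"ry":0,"rz":0,"hand":0.03},{"dx":0,"dy":0,"dz":-0.006,"rx":0,"ry":0,"rz":0,"hand":0.03},{"dx":0,"dy":0,"dz":-0.008,"rx":0,"ry":0,"rz":0,"hand":0.03},{"dx":0,"dy":0,"dz":-0.02,"rx":0,"ry":0,"rz":0,"hand":0.03},{"dx":0,"dy":0,"dz":-0.028,"rx":0,"ry":0,"rz":0,"hand":0.03},{"dx":0,"dy":0,"dz":-0.028,"rx":0,"ry":0,"rz":0,"hand":0.03},{"dx":0,"dy":0,"dz":-0.028,"rx":0,"ry":0,"rz":0,"hand":0.03},{"dx":0,"dy":0,"dz":0,"rx":0,"ry":0,"rz":0,"hand":0.03},{"dx":0,"dy":0,"dz":0,"rx":0,"ry":0,"rz":0,"hand":0.03}]'; python3 look.py w8
```

```text
clock: 14.3
position: [0.4436, -0.2848, 0.1936]
ee_rot: [0.002, 1.0, -0.0, 0.002]
contact_force: [0.2, 0.2, -1.7]
width: 0.0373
gripper_force: 40.3
14.3 [ 0.44361842 -0.28483733  0.19364514] [ 1.67226901e-03  9.99996693e-01 -2.76441442e-04  1.93402022e-03] [ 0.1615978   0.1658126  -1.68647209]
```

View pics/w8.png

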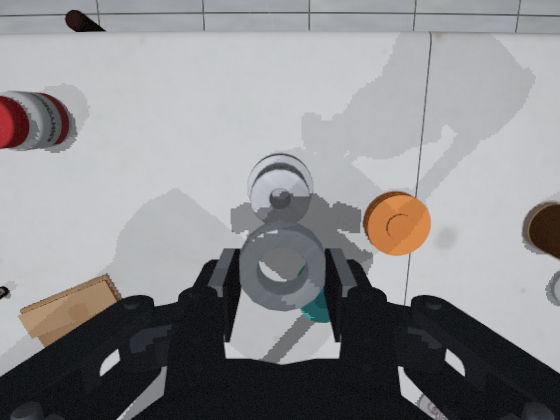

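The ring is held level at (283,266), with barrel and base undisturbed at (280,190). I'll compute the ring's offset in the hand, the seat fits and the barrel.

Run:
```python
from fit import *
d,st=pickle.load(open("w8.pkl","rb"));P=st["position"]
print("ring-P",ray(d,[(283,265.5)],P[2]+.006,st)-P,fit(d,st,P,[(.02,P[2]+.006),(.011,P[2]+.006)])[1:]-P[:2])
print("barrel",fit(d,st,(.442,-.2831),[(.025,.062),(.0085,.062)]))
for n in("w4","w6"):
    d,st=pickle.load(open(n+".pkl","rb"))
    print(n,"ring",fit(d,st,(.398,.328),[(.0425,.015)]),"barrel",fit(d,st,(.4,.241),[(.03,.021),(.0425,.021)]),"base",fit(d,st,(.4875,.244),[(.036,.021),(.0425,.021)]))
d=pickle.load(open("top.pkl","rb"))
print("top ring",fit(d,None,(.398,.328),[(.0425,.015)]),"barrel",fit(d,None,(.4,.241),[(.03,.021),(.0425,.021)]),"base",fit(d,None,(.4875,.244),[(.036,.021),(.0425,.021)]))
```

```text
ring-P [[ 0.00295161 -0.00026006  0.006     ]] [ 0.001  -0.0005]
barrel (np.float64(-124.51317179824014), np.float64(0.442), np.float64(-0.2826))
w4 ring (np.float64(-174.1582785368357), np.float64(0.396), np.float64(0.3295)) barrel (np.float64(-137.77710054935542), np.float64(0.399), np.float64(0.2415)) base (np.float64(-178.3654719882081), np.float64(0.4865), np.float64(0.245))
w6 ring (np.float64(-169.5263905401913), np.float64(0.396), np.float64(0.329)) barrel (np.float64(-145.3211145985337), np.float64(0.399), np.float64(0.2415)) base (np.float64(-182.62986660546164), np.float64(0.487), np.float64(0.245))
top ring (np.float64(-179.92292481054366), np.float64(0.396), np.float64(0.328)) barrel (np.float64(-133.5344825057436), np.float64(0.399), np.float64(0.2405)) base (np.float64(-167.6754599603867), np.float64(0.4825), np.float64(0.239))
```

All three views agree: ring seat (0.396, 0.329), barrel (0.399, 0.241), base (0.4865, 0.245).

```bash
python3 -m pendant '[{"dx":-0.0022,"dy":-0.0279,"dz":0,"rx":0,"ry":0,"rz":0,"hand":0.03},{"dx":-0.0022,"dy":-0.0279,"dz":0,"rx":0,"ry":0,"rz":0,"hand":0.03},{"dx":-0.0022,"dy":-0.0279,"dz":0,"rx":0,"ry":0,"rz":0,"hand":0.03},{"dx":-0.0022,"dy":-0.0279,"dz":0,"rx":0,"ry":0,"rz":0,"hand":0.03},{"dx":-0.0022,"dy":-0.0279,"dz":0,"rx":0,"ry":0,"rz":0,"hand":0.03},{"dx":-0.0022,"dy":-0.0279,"dz":0,"rx":0,"ry":0,"rz":0,"hand":0.03},{"dx":-0.0022,"dy":-0.0279,"dz":0,"rx":0,"ry":0,"rz":0,"hand":0.03},{"dx":-0.0022,"dy":-0.0279,"dz":0,"rx":0,"ry":0,"rz":0,"hand":0.03},{"dx":-0.0022,"dy":-0.0279,"dz":0,"rx":0,"ry":0,"rz":0,"hand":0.03},{"dx":-0.0022,"dy":-0.0279,"dz":0,"rx":0,"ry":0,"rz":0,"hand":0.03},{"dx":-0.0022,"dy":-0.0279,"dz":0,"rx":0,"ry":0,"rz":0,"hand":0.03}]'
python3 -m pendant '[{"dx":-0.0022,"dy":-0.0279,"dz":0,"rx":0,"ry":0,"rz":0,"hand":0.03},{"dx":-0.0022,"dy":-0.0279,"dz":0,"rx":0,"ry":0,"rz":0,"hand":0.03},{"dx":-0.0022,"dy":-0.0279,"dz":0,"rx":0,"ry":0,"rz":0,"hand":0.03},{"dx":-0.0022,"dy":-0.0279,"dz":0,"rx":0,"ry":0,"rz":0,"hand":0.03},{"dx":-0.0022,"dy":-0.0279,"dz":0,"rx":0,"ry":0,"rz":0,"hand":0.03},{"dx":-0.0022,"dy":-0.0279,"dz":0,"rx":0,"ry":0,"rz":0,"hand":0.03},{"dx":-0.0022,"dy":-0.0279,"dz":0,"rx":0,"ry":0,"rz":0,"hand":0.03},{"dx":-0.0022,"dy":-0.0279,"dz":0,"rx":0,"ry":0,"rz":0,"hand":0.03},{"dx":-0.0022,"dy":-0.0279,"dz":0,"rx":0,"ry":0,"rz":0,"hand":0.03},{"dx":-0.0022,"dy":-0.0279,"dz":0,"rx":0,"ry":0,"rz":0,"hand":0.03},{"dx":-0.0022,"dy":-0.0279,"dz":0,"rx":0,"ry":0,"rz":0,"hand":0.03}, {"dx":0,"dy":0,"dz":0,"rx":0,"ry":0,"rz":0,"hand":0.03}]'
python3 -m pendant '[{"dx":0,"dy":0,"dz":0.025,"rx":0,"ry":0,"rz":0,"hand":0.03},{"dx":0,"dy":0,"dz":0.025,"rx":0,"ry":0,"rz":0,"hand":0.03},{"dx":0,"dy":0,"dz":0.025,"rx":0,"ry":0,"rz":0,"hand":0.03},{"dx":0,"dy":0,"dz":0.025,"rx":0,"ry":0,"rz":0,"hand":0.03},{"dx":0,"dy":0,"dz":0.02,"rx":0,"ry":0,"rz":0,"hand":0.03},{"dx":0,"dy":0,"dz":0,"rx":0,"ry":0,"rz":0,"hand":0.03},{"dx":0,"dy":0,"dz":0,"rx":0,"ry":0,"rz":0,"hand":0.03}]'
```

```text
clock: 15.27
position: [0.417, 0.0243, 0.1899]
ee_rot: [-0.0, 1.0, -0.0, -0.002]
contact_force: [1.2, -0.8, -0.4]
width: 0.0368
gripper_force: 40.3
clock: 16.27
position: [0.3936, 0.3339, 0.1896]
ee_rot: [-0.001, 1.0, 0.001, -0.001]
contact_force: [0.3, 0.3, -0.9]
width: 0.037
gripper_force: 40.4
clock: 16.85
position: [0.3932, 0.3285, 0.0697]
ee_rot: [0.001, 1.0, -0.0, -0.002]
contact_force: [0.5, -0.4, -0.9]
width: 0.0372
gripper_force: 40.4
```

```bash
python3 -m pendant '[{"dx":0.0018,"dy":-0.0005,"dz":0.005,"rx":0,"ry":0,"rz":0,"hand":0.03},{"dx":0,"dy":0,"dz":0.01,"rx":0,"ry":0,"rz":0,"hand":0.03},{"dx":0,"dy":0,"dz":0.01,"rx":0,"ry":0,"rz":0,"hand":0.03},{"dx":0,"dy":0,"dz":0.008,"rx":0,"ry":0,"rz":0,"hand":0.03},{"dx":0,"dy":0,"dz":0.006,"rx":0,"ry":0,"rz":0,"hand":0.03},{"dx":0,"dy":0,"dz":0.002,"rx":0,"ry":0,"rz":0,"hand":0.03},{"dx":0,"dy":0,"dz":0.002,"rx":0,"ry":0,"rz":0,"hand":0.03},{"dx":0,"dy":0,"dz":0,"rx":0,"ry":0,"rz":0,"hand":0.03},{"dx":0,"dy":0,"dz":0,"rx":0,"ry":0,"rz":0,"hand":0.03}]'
python3 -m pendant '[{"dx":0,"dy":0,"dz":0.001,"rx":0,"ry":0,"rz":0,"hand":0.03},{"dx":0,"dy":0,"dz":0.001,"rx":0,"ry":0,"rz":0,"hand":0.03},{"dx":0,"dy":0,"dz":0,"rx":0,"ry":0,"rz":0,"hand":0.03}]'
```

```text
clock: 17.6
position: [0.3966, 0.3304, 0.0284]
ee_rot: [-0.0, 1.0, -0.0, 0.0]
contact_force: [0.5, 0.7, -0.1]
width: 0.0368
gripper_force: 40.4
clock: 17.85
position: [0.3964, 0.3303, 0.0263]
ee_rot: [0.0, 1.0, -0.0, 0.0]
contact_force: [-0.0, 0.0, 0.3]
width: 0.0371
gripper_force: 40.4
```

```bash
python3 -m pendant '[{"dx":0,"dy":0,"dz":0.001,"rx":0,"ry":0,"rz":0,"hand":0.03},{"dx":0,"dy":0,"dz":0.001,"rx":0,"ry":0,"rz":0,"hand":0.03},{"dx":0,"dy":0,"dz":0,"rx":0,"ry":0,"rz":0,"hand":0.03}]'
python3 -m pendant '[{"dx":0,"dy":0,"dz":0.001,"rx":0,"ry":0,"rz":0,"hand":0.03},{"dx":0,"dy":0,"dz":0,"rx":0,"ry":0,"rz":0,"hand":0.03}]'
```

```text
clock: 18.1
position: [0.3963, 0.3302, 0.0241]
ee_rot: [0.0, 1.0, -0.0, -0.0]
contact_force: [0.0, 0.1, -1.2]
width: 0.0374
gripper_force: 40.4
clock: 18.27
position: [0.3963, 0.3302, 0.0231]
ee_rot: [0.0, 1.0, -0.0, -0.0]
contact_force: [-0.3, -0.5, -1.8]
width: 0.0373
gripper_force: 40.4
```

```bash
python3 -m pendant '[{"dx":0,"dy":0,"dz":0.001,"rx":0,"ry":0,"rz":0,"hand":0.03},{"dx":0,"dy":0,"dz":0.001,"rx":0,"ry":0,"rz":0,"hand":0.03},{"dx":0,"dy":0,"dz":0,"rx":0,"ry":0,"rz":0,"hand":0.03}]'
```

```text
clock: 18.52
position: [0.3964, 0.3303, 0.0227]
ee_rot: [-0.0, 1.0, -0.0, 0.0]
contact_force: [-2.6, -1.7, 10.9]
width: 0.0371
gripper_force: 41.6
```

Contact came exactly at the predicted height. Release, rise, check by image and return.

```bash
python3 -m pendant '[{"dx":0,"dy":0,"dz":0,"rx":0,"ry":0,"rz":0,"hand":0.043},{"dx":0,"dy":0,"dz":0,"rx":0,"ry":0,"rz":0,"hand":0.055},{"dx":0,"dy":0,"dz":0,"rx":0,"ry":0,"rz":0,"hand":0.06},{"dx":0,"dy":0,"dz":0,"rx":0,"ry":0,"rz":0,"hand":0.06},{"dx":0,"dy":0,"dz":-0.02,"rx":0,"ry":0,"rz":0,"hand":0.06},{"dx":0,"dy":0,"dz":-0.025,"rx":0,"ry":0,"rz":0,"hand":0.06},{"dx":0,"dy":0,"dz":-0.028,"rx":0,"ry":0,"rz":0,"hand":0.06},{"dx":0,"dy":0,"dz":-0.028,"rx":0,"ry":0,"rz":0,"hand":0.06},{"dx":0,"dy":0,"dz":-0.028,"rx":0,"ry":0,"rz":0,"hand":0.06},{"dx":-0.015,"dy":0,"dz":-0.028,"rx":0,"ry":0,"rz":0,"hand":0.0854},{"dx":-0.015,"dy":0,"dz":-0.02,"rx":0,"ry":0,"rz":0,"hand":0.0854},{"dx":0,"dy":0,"dz":0,"rx":0,"ry":0,"rz":0,"hand":0.0854}]'; python3 look.py w9
python3 - <<'E'
from fit import *
d,st=pickle.load(open("w9.pkl","rb"))
print("ring",fit(d,st,(.396,.329),[(.02,.029),(.011,.029)]),"seat",fit(d,st,(.396,.329),[(.0425,.015)]),"ram",fit(d,st,(.484,.332),[(.015,.079)]),"tube",fit(d,st,(.484,.332),[(.023,.061)]))
E
```

```text
clock: 19.52
position: [0.366, 0.3315, 0.2024]
ee_rot: [-0.002, 1.0, 0.0, 0.002]
contact_force: [-0.5, -1.0, -0.6]
width: 0.0855
gripper_force: 0.0
19.5167 [0.36600783 0.3314813  0.20236531] [-2.12807127e-03  9.99995041e-01  1.56694926e-04  2.31605664e-03] [-0.47000064 -0.99713803 -0.57590648]
ring (np.float64(-146.28649330592668), np.float64(0.396), np.float64(0.331)) seat (np.float64(-125.56485798786152), np.float64(0.396), np.float64(0.3295)) ram (np.float64(-168.571457119174), np.float64(0.482), np.float64(0.3335)) tube (np.float64(-120.99823631728165), np.float64(0.4885), np.float64(0.328))
```

Ring centred to within 2 mm. Back to the barrel.

```bash
python3 -m pendant '[{"dx":0.0034,"dy":0.0279,"dz":0,"rx":0,"ry":0,"rz":0,"hand":0.0854},{"dx":0.0034,"dy":0.0279,"dz":0,"rx":0,"ry":0,"rz":0,"hand":0.0854},{"dx":0.0034,"dy":0.0279,"dz":0,"rx":0,"ry":0,"rz":0,"hand":0.0854},{"dx":0.0034,"dy":0.0279,"dz":0,"rx":0,"ry":0,"rz":0,"hand":0.0854},{"dx":0.0034,"dy":0.0279,"dz":0,"rx":0,"ry":0,"rz":0,"hand":0.0854},{"dx":0.0034,"dy":0.0279,"dz":0,"rx":0,"ry":0,"rz":0,"hand":0.0854},{"dx":0.0034,"dy":0.0279,"dz":0,"rx":0,"ry":0,"rz":0,"hand":0.0854},{"dx":0.0034,"dy":0.0279,"dz":0,"rx":0,"ry":0,"rz":0,"hand":0.0854},{"dx":0.0034,"dy":0.0279,"dz":0,"rx":0,"ry":0,"rz":0,"hand":0.0854},{"dx":0.0034,"dy":0.0279,"dz":0,"rx":0,"ry":0,"rz":0,"hand":0.0854},{"dx":0.0034,"dy":0.0279,"dz":0,"rx":0,"ry":0,"rz":0,"hand":0.0854}]'
python3 -m pendant '[{"dx":0.0035,"dy":0.0279,"dz":0,"rx":0,"ry":0,"rz":0,"hand":0.0854},{"dx":0.0035,"dy":0.0279,"dz":0,"rx":0,"ry":0,"rz":0,"hand":0.0854},{"dx":0.0035,"dy":0.0279,"dz":0,"rx":0,"ry":0,"rz":0,"hand":0.0854},{"dx":0.0035,"dy":0.0279,"dz":0,"rx":0,"ry":0,"rz":0,"hand":0.0854},{"dx":0.0035,"dy":0.0279,"dz":0,"rx":0,"ry":0,"rz":0,"hand":0.0854},{"dx":0.0035,"dy":0.0279,"dz":0,"rx":0,"ry":0,"rz":0,"hand":0.0854},{"dx":0.0035,"dy":0.0279,"dz":0,"rx":0,"ry":0,"rz":0,"hand":0.0854},{"dx":0.0035,"dy":0.0279,"dz":0,"rx":0,"ry":0,"rz":0,"hand":0.0854},{"dx":0.0035,"dy":0.0279,"dz":0,"rx":0,"ry":0,"rz":0,"hand":0.0854},{"dx":0.0035,"dy":0.0279,"dz":0,"rx":0,"ry":0,"rz":0,"hand":0.0854},{"dx":0.0035,"dy":0.0279,"dz":0,"rx":0,"ry":0,"rz":0,"hand":0.0854},{"dx":0,"dy":0,"dz":0,"rx":0,"ry":0,"rz":0,"hand":0.0854}]'
python3 -m pendant '[{"dx":0,"dy":0,"dz":0.022,"rx":0,"ry":0,"rz":0,"hand":0.0854},{"dx":0,"dy":0,"dz":0.022,"rx":0,"ry":0,"rz":0,"hand":0.0854},{"dx":0,"dy":0,"dz":0.022,"rx":0,"ry":0,"rz":0,"hand":0.0854},{"dx":0,"dy":0,"dz":0.022,"rx":0,"ry":0,"rz":0,"hand":0.0854},{"dx":0,"dy":0,"dz":0.022,"rx":0,"ry":0,"rz":0,"hand":0.0854},{"dx":0,"dy":0,"dz":0,"rx":0,"ry":0,"rz":0,"hand":0.0854},{"dx":0,"dy":0,"dz":0,"rx":0,"ry":0,"rz":0,"hand":0.0854}]'
```

```text
clock: 20.48
position: [0.4032, 0.0217, 0.1968]
ee_rot: [0.0, 1.0, -0.0, -0.001]
contact_force: [0.3, -0.1, -0.3]
width: 0.0853
gripper_force: 0.0
clock: 21.48
position: [0.4426, -0.2892, 0.1963]
ee_rot: [0.001, 1.0, -0.002, -0.0]
contact_force: [-0.0, 0.4, 0.9]
width: 0.0854
gripper_force: 0.0
clock: 22.07
position: [0.4407, -0.2825, 0.0865]
ee_rot: [-0.002, 1.0, -0.0, -0.002]
contact_force: [0.9, -0.3, 0.8]
width: 0.085
gripper_force: 0.0
```

```bash
python3 -m pendant '[{"dx":0.0013,"dy":0.0003,"dz":0.0125,"rx":0,"ry":0,"rz":0,"hand":0.0854},{"dx":0,"dy":0,"dz":0.0125,"rx":0,"ry":0,"rz":0,"hand":0.0854},{"dx":0,"dy":0,"dz":0.0125,"rx":0,"ry":0,"rz":0,"hand":0.0854},{"dx":0,"dy":0,"dz":0.012,"rx":0,"ry":0,"rz":0,"hand":0.075},{"dx":0,"dy":0,"dz":0,"rx":0,"ry":0,"rz":0,"hand":0.06},{"dx":0,"dy":0,"dz":0,"rx":0,"ry":0,"rz":0,"hand":0.04},{"dx":0,"dy":0,"dz":0,"rx":0,"ry":0,"rz":0,"hand":0.04},{"dx":0,"dy":0,"dz":0,"rx":0,"ry":0,"rz":0,"hand":0.04},{"dx":0,"dy":0,"dz":0,"rx":0,"ry":0,"rz":0,"hand":0.04},{"dx":0,"dy":0,"dz":0,"rx":0,"ry":0,"rz":0,"hand":0.04}]' 70
```

```text
clock: 22.9
position: [0.4441, -0.2844, 0.0402]
ee_rot: [0.001, 1.0, -0.0, 0.001]
contact_force: [0.0, 1.2, 5.3]
width: 0.0476
gripper_force: 73.5
```

```bash
python3 -m pendant '[{"dx":0,"dy":0,"dz":-0.004,"rx":0,"ry":0,"rz":0,"hand":0.04},{"dx":0,"dy":0,"dz":-0.006,"rx":0,"ry":0,"rz":0,"hand":0.04},{"dx":0,"dy":0,"dz":-0.006,"rx":0,"ry":0,"rz":0,"hand":0.04},{"dx":0,"dy":0,"dz":-0.004,"rx":0,"ry":0,"rz":0,"hand":0.04},{"dx":0,"dy":0,"dz":0,"rx":0,"ry":0,"rz":0,"hand":0.04},{"dx":0,"dy":0,"dz":0,"rx":0,"ry":0,"rz":0,"hand":0.04}]'
```

```text
clock: 23.4
position: [0.4433, -0.284, 0.0591]
ee_rot: [0.0, 1.0, -0.0, 0.0]
contact_force: [0.3, -0.1, -5.2]
width: 0.0476
gripper_force: 73.1
```

Only the barrel's weight is in the hand. Lift, check by image and carry it over.

```bash
python3 -m pendant '[{"dx":0,"dy":0,"dz":-0.02,"rx":0,"ry":0,"rz":0,"hand":0.04},{"dx":0,"dy":0,"dz":-0.028,"rx":0,"ry":0,"rz":0,"hand":0.04},{"dx":0,"dy":0,"dz":-0.028,"rx":0,"ry":0,"rz":0,"hand":0.04},{"dx":0,"dy":0,"dz":-0.028,"rx":0,"ry":0,"rz":0,"hand":0.04},{"dx":0,"dy":0,"dz":-0.02,"rx":0,"ry":0,"rz":0,"hand":0.04},{"dx":0,"dy":0,"dz":0,"rx":0,"ry":0,"rz":0,"hand":0.04},{"dx":0,"dy":0,"dz":0,"rx":0,"ry":0,"rz":0,"hand":0.04}]'; python3 look.py w10;python3 - <<'E'
from fit import *
d,st=pickle.load(open("w10.pkl","rb"));P=st["position"]
print("barrel-P",fit(d,st,P,[(.025,P[2]+.022),(.0085,P[2]+.022)])[1:]-P[:2],"base",fit(d,st,(.442,-.2826),[(.013,.024),(.031,.02)]))
E
```

```text
clock: 23.98
position: [0.4434, -0.284, 0.183]
ee_rot: [0.001, 1.0, -0.0, 0.001]
contact_force: [-0.2, 0.1, -5.7]
width: 0.0475
gripper_force: 74.3
23.9833 [ 0.44341644 -0.28397949  0.18303044] [ 5.52717941e-04  9.99999624e-01 -2.77148628e-04  6.07586516e-04] [-0.19101065  0.06790835 -5.67587855]
barrel-P [-0.0005 -0.001 ] base (np.float64(-90.89981744960166), np.float64(0.4425), np.float64(-0.2831))
```

View pics/w10.png

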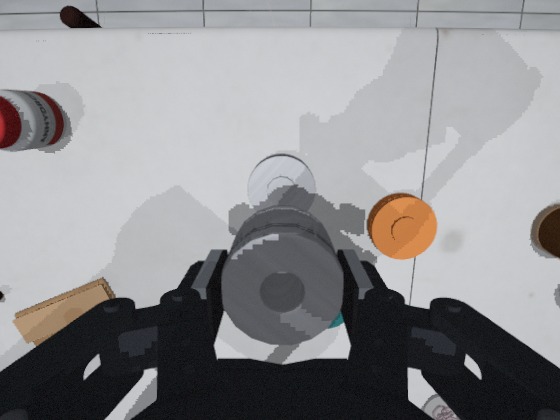

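The barrel is upright in the hand at (283,290), and the base is still standing at (281,183). Carry it to the barrel recess.

```bash
python3 -m pendant '[{"dx":-0.0023,"dy":-0.015,"dz":0,"rx":0,"ry":0,"rz":0,"hand":0.04},{"dx":-0.0023,"dy":-0.0277,"dz":0,"rx":0,"ry":0,"rz":0,"hand":0.04},{"dx":-0.0023,"dy":-0.0277,"dz":0,"rx":0,"ry":0,"rz":0,"hand":0.04},{"dx":-0.0023,"dy":-0.0277,"dz":0,"rx":0,"ry":0,"rz":0,"hand":0.04},{"dx":-0.0023,"dy":-0.0277,"dz":0,"rx":0,"ry":0,"rz":0,"hand":0.04},{"dx":-0.0023,"dy":-0.0277,"dz":0,"rx":0,"ry":0,"rz":0,"hand":0.04},{"dx":-0.0023,"dy":-0.0277,"dz":0,"rx":0,"ry":0,"rz":0,"hand":0.04},{"dx":-0.0023,"dy":-0.0277,"dz":0,"rx":0,"ry":0,"rz":0,"hand":0.04},{"dx":-0.0023,"dy":-0.0277,"dz":0,"rx":0,"ry":0,"rz":0,"hand":0.04},{"dx":-0.0023,"dy":-0.0277,"dz":0,"rx":0,"ry":0,"rz":0,"hand":0.04}]'
python3 -m pendant '[{"dx":-0.0023,"dy":-0.0277,"dz":0,"rx":0,"ry":0,"rz":0,"hand":0.04},{"dx":-0.0023,"dy":-0.0277,"dz":0,"rx":0,"ry":0,"rz":0,"hand":0.04},{"dx":-0.0023,"dy":-0.0277,"dz":0,"rx":0,"ry":0,"rz":0,"hand":0.04},{"dx":-0.0023,"dy":-0.0277,"dz":0,"rx":0,"ry":0,"rz":0,"hand":0.04},{"dx":-0.0023,"dy":-0.0277,"dz":0,"rx":0,"ry":0,"rz":0,"hand":0.04},{"dx":-0.0023,"dy":-0.0277,"dz":0,"rx":0,"ry":0,"rz":0,"hand":0.04},{"dx":-0.0023,"dy":-0.0277,"dz":0,"rx":0,"ry":0,"rz":0,"hand":0.04},{"dx":-0.0023,"dy":-0.0277,"dz":0,"rx":0,"ry":0,"rz":0,"hand":0.04},{"dx":-0.0023,"dy":-0.0277,"dz":0,"rx":0,"ry":0,"rz":0,"hand":0.04},{"dx":0,"dy":-0.0125,"dz":0,"rx":0,"ry":0,"rz":0,"hand":0.04},{"dx":0,"dy":0,"dz":0,"rx":0,"ry":0,"rz":0,"hand":0.04},{"dx":0,"dy":0,"dz":0,"rx":0,"ry":0,"rz":0,"hand":0.04}]'
python3 -m pendant '[{"dx":0,"dy":0,"dz":0.022,"rx":0,"ry":0,"rz":0,"hand":0.04},{"dx":0,"dy":0,"dz":0.022,"rx":0,"ry":0,"rz":0,"hand":0.04},{"dx":0,"dy":0,"dz":0.022,"rx":0,"ry":0,"rz":0,"hand":0.04},{"dx":0,"dy":0,"dz":0.022,"rx":0,"ry":0,"rz":0,"hand":0.04},{"dx":0,"dy":0,"dz":0.016,"rx":0,"ry":0,"rz":0,"hand":0.04},{"dx":0,"dy":0,"dz":0.01,"rx":0,"ry":0,"rz":0,"hand":0.04},{"dx":0,"dy":0,"dz":0,"rx":0,"ry":0,"rz":0,"hand":0.04},{"dx":0,"dy":0,"dz":0,"rx":0,"ry":0,"rz":0,"hand":0.04}]'
```

```text
clock: 24.87
position: [0.4178, -0.0172, 0.1808]
ee_rot: [-0.001, 1.0, -0.0, -0.002]
contact_force: [0.5, -0.1, -4.3]
width: 0.0472
gripper_force: 74.3
clock: 25.87
position: [0.3977, 0.2423, 0.1809]
ee_rot: [0.001, 1.0, 0.001, -0.002]
contact_force: [0.5, 0.6, -5.2]
width: 0.0474
gripper_force: 74.3
clock: 26.53
position: [0.3988, 0.241, 0.0679]
ee_rot: [0.001, 1.0, -0.001, -0.001]
contact_force: [-0.9, 0.1, -5.2]
width: 0.0476
gripper_force: 74.3
```

```bash
python3 -m pendant '[{"dx":0.0005,"dy":-0.0005,"dz":0.008,"rx":0,"ry":0,"rz":0,"hand":0.04},{"dx":0,"dy":0,"dz":0.008,"rx":0,"ry":0,"rz":0,"hand":0.04},{"dx":0,"dy":0,"dz":0.006,"rx":0,"ry":0,"rz":0,"hand":0.04},{"dx":0,"dy":0,"dz":0.005,"rx":0,"ry":0,"rz":0,"hand":0.04},{"dx":0,"dy":0,"dz":0.003,"rx":0,"ry":0,"rz":0,"hand":0.04},{"dx":0,"dy":0,"dz":0.001,"rx":0,"ry":0,"rz":0,"hand":0.04},{"dx":0,"dy":0,"dz":0.001,"rx":0,"ry":0,"rz":0,"hand":0.04},{"dx":0,"dy":0,"dz":0,"rx":0,"ry":0,"rz":0,"hand":0.04}]'
python3 -m pendant '[{"dx":0,"dy":0,"dz":0.001,"rx":0,"ry":0,"rz":0,"hand":0.04},{"dx":0,"dy":0,"dz":0.001,"rx":0,"ry":0,"rz":0,"hand":0.04},{"dx":0,"dy":0,"dz":0,"rx":0,"ry":0,"rz":0,"hand":0.04}]'
```

```text
clock: 27.2
position: [0.4004, 0.2428, 0.0367]
ee_rot: [0.0, 1.0, -0.0, 0.0]
contact_force: [0.3, -0.5, -5.2]
width: 0.0474
gripper_force: 74.3
clock: 27.45
position: [0.4003, 0.2428, 0.0348]
ee_rot: [0.0, 1.0, -0.0, 0.0]
contact_force: [-1.2, 1.2, -4.2]
width: 0.0476
gripper_force: 74.3
```

```bash
python3 -m pendant '[{"dx":0,"dy":0,"dz":0.001,"rx":0,"ry":0,"rz":0,"hand":0.04},{"dx":0,"dy":0,"dz":0.001,"rx":0,"ry":0,"rz":0,"hand":0.04},{"dx":0,"dy":0,"dz":0.0005,"rx":0,"ry":0,"rz":0,"hand":0.04},{"dx":0,"dy":0,"dz":0,"rx":0,"ry":0,"rz":0,"hand":0.04}]'
```

```text
clock: 27.78
position: [0.4005, 0.2429, 0.0333]
ee_rot: [-0.0, 1.0, -0.0, 0.0]
contact_force: [-2.7, -1.6, 5.0]
width: 0.0474
gripper_force: 75.5
```

Contact at the predicted height. Release and rise.

```bash
python3 -m pendant '[{"dx":0,"dy":0,"dz":0,"rx":0,"ry":0,"rz":0,"hand":0.055},{"dx":0,"dy":0,"dz":0,"rx":0,"ry":0,"rz":0,"hand":0.065},{"dx":0,"dy":0,"dz":0,"rx":0,"ry":0,"rz":0,"hand":0.07},{"dx":0,"dy":0,"dz":0,"rx":0,"ry":0,"rz":0,"hand":0.07},{"dx":0,"dy":0,"dz":-0.015,"rx":0,"ry":0,"rz":0,"hand":0.07},{"dx":0,"dy":0,"dz":-0.025,"rx":0,"ry":0,"rz":0,"hand":0.07},{"dx":0,"dy":0,"dz":-0.028,"rx":0,"ry":0,"rz":0,"hand":0.07},{"dx":0,"dy":0,"dz":-0.028,"rx":0,"ry":0,"rz":0,"hand":0.07},{"dx":0,"dy":0,"dz":-0.028,"rx":0,"ry":0,"rz":0,"hand":0.07},{"dx":-0.015,"dy":0,"dz":-0.028,"rx":0,"ry":0,"rz":0,"hand":0.0854},{"dx":-0.015,"dy":0,"dz":-0.015,"rx":0,"ry":0,"rz":0,"hand":0.0854},{"dx":0,"dy":0,"dz":0,"rx":0,"ry":0,"rz":0,"hand":0.0854}]'; python3 look.py w11;python3 - <<'E'
from fit import *
d,st=pickle.load(open("w11.pkl","rb"))
print("barrel",fit(d,st,(.399,.2415),[(.025,.055),(.0085,.055)]),"seat",fit(d,st,(.399,.2415),[(.0425,.021)]),"base seat",fit(d,st,(.4865,.245),[(.036,.021),(.0425,.021)]))
E
```

```text
clock: 28.78
position: [0.3699, 0.2435, 0.2026]
ee_rot: [-0.001, 1.0, 0.0, 0.002]
contact_force: [-0.6, -0.8, -0.9]
width: 0.0852
gripper_force: 0.0
28.7833 [0.36988494 0.24349296 0.20262705] [-1.35446868e-03  9.99996472e-01  9.95309350e-05  2.28307451e-03] [-0.58336879 -0.79134627 -0.87356475]
barrel (np.float64(-179.27304047427992), np.float64(0.399), np.float64(0.2435)) seat (np.float64(-124.023570568987), np.float64(0.4), np.float64(0.2415)) base seat (np.float64(-183.71280882119623), np.float64(0.4865), np.float64(0.2445))
```

The barrel is in its recess, offset about 2 mm. Back for the base.

```bash
python3 -m pendant '[{"dx":0.0038,"dy":0.0277,"dz":0,"rx":0,"ry":0,"rz":0,"hand":0.0854},{"dx":0.0038,"dy":0.0277,"dz":0,"rx":0,"ry":0,"rz":0,"hand":0.0854},{"dx":0.0038,"dy":0.0277,"dz":0,"rx":0,"ry":0,"rz":0,"hand":0.0854},{"dx":0.0038,"dy":0.0277,"dz":0,"rx":0,"ry":0,"rz":0,"hand":0.0854},{"dx":0.0038,"dy":0.0277,"dz":0,"rx":0,"ry":0,"rz":0,"hand":0.0854},{"dx":0.0038,"dy":0.0277,"dz":0,"rx":0,"ry":0,"rz":0,"hand":0.0854},{"dx":0.0038,"dy":0.0277,"dz":0,"rx":0,"ry":0,"rz":0,"hand":0.0854},{"dx":0.0038,"dy":0.0277,"dz":0,"rx":0,"ry":0,"rz":0,"hand":0.0854},{"dx":0.0038,"dy":0.0277,"dz":0,"rx":0,"ry":0,"rz":0,"hand":0.0854},{"dx":0.0038,"dy":0.0277,"dz":0,"rx":0,"ry":0,"rz":0,"hand":0.0854}]'
python3 -m pendant '[{"dx":0.0038,"dy":0.0277,"dz":0,"rx":0,"ry":0,"rz":0,"hand":0.0854},{"dx":0.0038,"dy":0.0277,"dz":0,"rx":0,"ry":0,"rz":0,"hand":0.0854},{"dx":0.0038,"dy":0.0277,"dz":0,"rx":0,"ry":0,"rz":0,"hand":0.0854},{"dx":0.0038,"dy":0.0277,"dz":0,"rx":0,"ry":0,"rz":0,"hand":0.0854},{"dx":0.0038,"dy":0.0277,"dz":0,"rx":0,"ry":0,"rz":0,"hand":0.0854},{"dx":0.0038,"dy":0.0277,"dz":0,"rx":0,"ry":0,"rz":0,"hand":0.0854},{"dx":0.0038,"dy":0.0277,"dz":0,"rx":0,"ry":0,"rz":0,"hand":0.0854},{"dx":0.0038,"dy":0.0277,"dz":0,"rx":0,"ry":0,"rz":0,"hand":0.0854},{"dx":0.0038,"dy":0.0277,"dz":0,"rx":0,"ry":0,"rz":0,"hand":0.0854},{"dx":0,"dy":0,"dz":0,"rx":0,"ry":0,"rz":0,"hand":0.0854},{"dx":0,"dy":0,"dz":0,"rx":0,"ry":0,"rz":0,"hand":0.0854}]'
python3 -m pendant '[{"dx":0,"dy":0,"dz":0.025,"rx":0,"ry":0,"rz":0,"hand":0.0854},{"dx":0,"dy":0,"dz":0.025,"rx":0,"ry":0,"rz":0,"hand":0.0854},{"dx":0,"dy":0,"dz":0.025,"rx":0,"ry":0,"rz":0,"hand":0.0854},{"dx":0,"dy":0,"dz":0.025,"rx":0,"ry":0,"rz":0,"hand":0.0854},{"dx":0,"dy":0,"dz":0.025,"rx":0,"ry":0,"rz":0,"hand":0.0854},{"dx":0,"dy":0,"dz":0.015,"rx":0,"ry":0,"rz":0,"hand":0.0854},{"dx":0,"dy":0,"dz":0,"rx":0,"ry":0,"rz":0,"hand":0.0854},{"dx":0,"dy":0,"dz":0,"rx":0,"ry":0,"rz":0,"hand":0.0854}]'
```

```text
clock: 29.67
position: [0.4081, -0.0359, 0.1978]
ee_rot: [-0.0, 1.0, -0.0, -0.001]
contact_force: [0.9, 0.2, -0.1]
width: 0.0854
gripper_force: 0.0
clock: 30.58
position: [0.442, -0.2849, 0.1972]
ee_rot: [-0.001, 1.0, -0.002, -0.001]
contact_force: [-0.3, 0.3, 0.3]
width: 0.0853
gripper_force: 0.0
clock: 31.25
position: [0.4414, -0.2821, 0.0582]
ee_rot: [-0.001, 1.0, 0.0, -0.001]
contact_force: [0.3, 0.4, 0.9]
width: 0.0854
gripper_force: 0.0
```

Before gripping I need the true fingertip height at this opening, because the pads swing back. I'll compute it from the tip corners already seen: (178,262) at 85 mm open, (180,254) at right of left pad in w2, and (228,250) at 48 mm in w10.

Run:
```python
from h import *
d=pickle.load(open("wrist.pkl","rb"));M=d["mount"]
for w in (.0854,.0475,.0373,.029):
    for z in (-.016,-.012,-.008,-.004,0):
        P=np.array([[.011,-w/2,z],[-.011,-w/2,z]]);p=(P-M[:3,3])@M[:3,:3]
        print(w,z,cv2.projectPoints(p*[1,-1,-1],np.zeros(3),np.zeros(3),K(d),d["distortion"])[0][:,0].round(0).tolist())
d,st=pickle.load(open("w10.pkl","rb"));a=d["frame"][225:345,160:240,::-1]
d,st=pickle.load(open("w11.pkl","rb"));b=d["frame"][240:360,110:230,::-1]
cv2.imwrite("pics/tips.png",np.hstack([cv2.resize(a,(320,480),interpolation=2),cv2.resize(b,(480,480),interpolation=2)]))
```

```text
0.0854 -0.016 [[174.0, 258.0], [179.0, 307.0]]
0.0854 -0.012 [[177.0, 254.0], [182.0, 302.0]]
0.0854 -0.008 [[180.0, 250.0], [184.0, 297.0]]
0.0854 -0.004 [[183.0, 246.0], [187.0, 292.0]]
0.0854 0 [[185.0, 243.0], [189.0, 288.0]]
0.0475 -0.016 [[222.0, 258.0], [225.0, 307.0]]
0.0475 -0.012 [[224.0, 254.0], [226.0, 302.0]]
0.0475 -0.008 [[226.0, 250.0], [228.0, 297.0]]
0.0475 -0.004 [[227.0, 246.0], [229.0, 293.0]]
0.0475 0 [[229.0, 243.0], [231.0, 288.0]]
0.0373 -0.016 [[235.0, 258.0], [237.0, 307.0]]
0.0373 -0.012 [[237.0, 254.0], [238.0, 302.0]]
0.0373 -0.008 [[238.0, 250.0], [240.0, 297.0]]
0.0373 -0.004 [[239.0, 246.0], [241.0, 293.0]]
0.0373 0 [[240.0, 243.0], [242.0, 288.0]]
0.029 -0.016 [[246.0, 258.0], [247.0, 307.0]]
0.029 -0.012 [[247.0, 254.0], [248.0, 302.0]]
0.029 -0.008 [[248.0, 250.0], [249.0, 297.0]]
0.029 -0.004 [[249.0, 246.0], [250.0, 293.0]]
0.029 0 [[250.0, 243.0], [251.0, 288.0]]
```

View pics/tips.png

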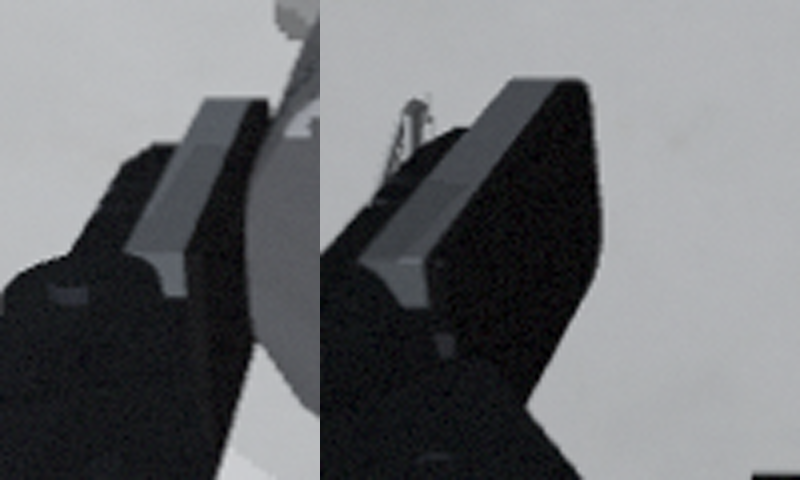

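The tip lies about 7–8 mm behind the TCP at 62 mm opening, once I anchor to the stated 13 mm at full opening. A TCP height of about 1–3 mm therefore puts the tips near 10 mm, above the recess rim when the base is seated.

```bash
python3 -m pendant '[{"dx":0.0011,"dy":0.001,"dz":0.013,"rx":0,"ry":0,"rz":0,"hand":0.0854},{"dx":0,"dy":0,"dz":0.013,"rx":0,"ry":0,"rz":0,"hand":0.0854},{"dx":0,"dy":0,"dz":0.013,"rx":0,"ry":0,"rz":0,"hand":0.0854},{"dx":0,"dy":0,"dz":0.012,"rx":0,"ry":0,"rz":0,"hand":0.0854},{"dx":0,"dy":0,"dz":0.006,"rx":0,"ry":0,"rz":0,"hand":0.0854},{"dx":0,"dy":0,"dz":0,"rx":0,"ry":0,"rz":0,"hand":0.0854},{"dx":0,"dy":0,"dz":0,"rx":0,"ry":0,"rz":0,"hand":0.0854}]' 70
```

```text
clock: 31.83
position: [0.4439, -0.2848, 0.0031]
ee_rot: [0.0, 1.0, -0.0, 0.0]
contact_force: [-0.1, 0.2, -1.0]
width: 0.0854
gripper_force: 0.0
```

```bash
python3 -m pendant '[{"dx":0,"dy":0,"dz":0,"rx":0,"ry":0,"rz":0,"hand":0.07},{"dx":0,"dy":0,"dz":0,"rx":0,"ry":0,"rz":0,"hand":0.055},{"dx":0,"dy":0,"dz":0,"rx":0,"ry":0,"rz":0,"hand":0.05},{"dx":0,"dy":0,"dz":0,"rx":0,"ry":0,"rz":0,"hand":0.05},{"dx":0,"dy":0,"dz":0,"rx":0,"ry":0,"rz":0,"hand":0.05},{"dx":0,"dy":0,"dz":0,"rx":0,"ry":0,"rz":0,"hand":0.05}]' 70
```

```text
clock: 32.33
position: [0.4439, -0.2847, 0.0039]
ee_rot: [0.0, 1.0, -0.0, 0.001]
contact_force: [-0.7, 2.2, 8.2]
width: 0.0582
gripper_force: 73.3
```

```bash
python3 -m pendant '[{"dx":0,"dy":0,"dz":-0.003,"rx":0,"ry":0,"rz":0,"hand":0.05},{"dx":0,"dy":0,"dz":-0.003,"rx":0,"ry":0,"rz":0,"hand":0.05},{"dx":0,"dy":0,"dz":0,"rx":0,"ry":0,"rz":0,"hand":0.05},{"dx":0,"dy":0,"dz":0,"rx":0,"ry":0,"rz":0,"hand":0.05}]'; python3 -m pendant '[{"dx":0,"dy":0,"dz":-0.01,"rx":0,"ry":0,"rz":0,"hand":0.05},{"dx":0,"dy":0,"dz":-0.02,"rx":0,"ry":0,"rz":0,"hand":0.05},{"dx":0,"dy":0,"dz":-0.025,"rx":0,"ry":0,"rz":0,"hand":0.05},{"dx":0,"dy":0,"dz":-0.025,"rx":0,"ry":0,"rz":0,"hand":0.05},{"dx":0,"dy":0,"dz":-0.025,"rx":0,"ry":0,"rz":0,"hand":0.05},{"dx":0,"dy":0,"dz":-0.025,"rx":0,"ry":0,"rz":0,"hand":0.05},{"dx":0,"dy":0,"dz":-0.01,"rx":0,"ry":0,"rz":0,"hand":0.05},{"dx":0,"dy":0,"dz":0,"rx":0,"ry":0,"rz":0,"hand":0.05},{"dx":0,"dy":0,"dz":0,"rx":0,"ry":0,"rz":0,"hand":0.05}]';python3 look.py w12;python3 - <<'E'
from fit import *
d,st=pickle.load(open("w12.pkl","rb"));P=st["position"]
for s in (0,.0039):print("base-P",fit(d,st,P,[(.031,P[2]+.016),(.013,P[2]+.020)])-np.r_[0,P[:2]])
E
```

```text
clock: 32.67
position: [0.4432, -0.2845, 0.0082]
ee_rot: [-0.0, 1.0, -0.0, -0.0]
contact_force: [-0.1, 0.3, -4.5]
width: 0.0581
gripper_force: 75.5
clock: 33.42
position: [0.443, -0.2843, 0.1481]
ee_rot: [-0.0, 1.0, -0.0, -0.0]
contact_force: [-0.4, -0.2, -4.7]
width: 0.0582
gripper_force: 76.5
33.4167 [ 0.44300635 -0.28426975  0.14808721] [-6.07337600e-06  9.99999951e-01 -3.09921854e-04 -4.78219909e-05] [-0.39120184 -0.15440026 -4.68864306]
base-P [-7.16363655e+01 -1.50000000e-03 -5.00000000e-04]
base-P [-7.16363655e+01 -1.50000000e-03 -5.00000000e-04]
```

```bash
python3 -m pendant '[{"dx":0.0023,"dy":-0.0139,"dz":-0.01,"rx":0,"ry":0,"rz":0,"hand":0.05},{"dx":0.0023,"dy":-0.0279,"dz":-0.01,"rx":0,"ry":0,"rz":0,"hand":0.05},{"dx":0.0023,"dy":-0.0279,"dz":0,"rx":0,"ry":0,"rz":0,"hand":0.05},{"dx":0.0023,"dy":-0.0279,"dz":0,"rx":0,"ry":0,"rz":0,"hand":0.05},{"dx":0.0023,"dy":-0.0279,"dz":0,"rx":0,"ry":0,"rz":0,"hand":0.05},{"dx":0.0023,"dy":-0.0279,"dz":0,"rx":0,"ry":0,"rz":0,"hand":0.05},{"dx":0.0023,"dy":-0.0279,"dz":0,"rx":0,"ry":0,"rz":0,"hand":0.05},{"dx":0.0023,"dy":-0.0279,"dz":0,"rx":0,"ry":0,"rz":0,"hand":0.05},{"dx":0.0023,"dy":-0.0279,"dz":0,"rx":0,"ry":0,"rz":0,"hand":0.05},{"dx":0.0023,"dy":-0.0279,"dz":0,"rx":0,"ry":0,"rz":0,"hand":0.05}]'
python3 -m pendant '[{"dx":0.0023,"dy":-0.0279,"dz":0,"rx":0,"ry":0,"rz":0,"hand":0.05},{"dx":0.0023,"dy":-0.0279,"dz":0,"rx":0,"ry":0,"rz":0,"hand":0.05},{"dx":0.0023,"dy":-0.0279,"dz":0,"rx":0,"ry":0,"rz":0,"hand":0.05},{"dx":0.0023,"dy":-0.0279,"dz":0,"rx":0,"ry":0,"rz":0,"hand":0.05},{"dx":0.0023,"dy":-0.0279,"dz":0,"rx":0,"ry":0,"rz":0,"hand":0.05},{"dx":0.0023,"dy":-0.0279,"dz":0,"rx":0,"ry":0,"rz":0,"hand":0.05},{"dx":0.0023,"dy":-0.0279,"dz":0,"rx":0,"ry":0,"rz":0,"hand":0.05},{"dx":0.0023,"dy":-0.0279,"dz":0,"rx":0,"ry":0,"rz":0,"hand":0.05},{"dx":0.0023,"dy":-0.0279,"dz":0,"rx":0,"ry":0,"rz":0,"hand":0.05},{"dx":0,"dy":-0.0139,"dz":0,"rx":0,"ry":0,"rz":0,"hand":0.05},{"dx":0,"dy":0,"dz":0,"rx":0,"ry":0,"rz":0,"hand":0.05},{"dx":0,"dy":0,"dz":0,"rx":0,"ry":0,"rz":0,"hand":0.05}]'
python3 -m pendant '[{"dx":0,"dy":0,"dz":0.022,"rx":0,"ry":0,"rz":0,"hand":0.05},{"dx":0,"dy":0,"dz":0.022,"rx":0,"ry":0,"rz":0,"hand":0.05},{"dx":0,"dy":0,"dz":0.022,"rx":0,"ry":0,"rz":0,"hand":0.05},{"dx":0,"dy":0,"dz":0.022,"rx":0,"ry":0,"rz":0,"hand":0.05},{"dx":0,"dy":0,"dz":0.015,"rx":0,"ry":0,"rz":0,"hand":0.05},{"dx":0,"dy":0,"dz":0.01,"rx":0,"ry":0,"rz":0,"hand":0.05},{"dx":0,"dy":0,"dz":0,"rx":0,"ry":0,"rz":0,"hand":0.05},{"dx":0,"dy":0,"dz":0,"rx":0,"ry":0,"rz":0,"hand":0.05}]'
```

```text
clock: 34.3
position: [0.465, -0.0173, 0.167]
ee_rot: [-0.001, 1.0, -0.0, -0.002]
contact_force: [1.2, 0.4, -4.2]
width: 0.0582
gripper_force: 76.8
clock: 35.3
position: [0.486, 0.2456, 0.167]
ee_rot: [0.001, 1.0, 0.001, -0.002]
contact_force: [-0.3, 0.7, -5.5]
width: 0.0579
gripper_force: 76.8
clock: 35.97
position: [0.4872, 0.2446, 0.0551]
ee_rot: [0.0, 1.0, -0.001, -0.001]
contact_force: [0.5, 0.4, -4.5]
width: 0.0582
gripper_force: 76.8
```

```bash
python3 -m pendant '[{"dx":0,"dy":0,"dz":0.01,"rx":0,"ry":0,"rz":0,"hand":0.05},{"dx":0,"dy":0,"dz":0.009,"rx":0,"ry":0,"rz":0,"hand":0.05},{"dx":0,"dy":0,"dz":0.007,"rx":0,"ry":0,"rz":0,"hand":0.05},{"dx":0,"dy":0,"dz":0.005,"rx":0,"ry":0,"rz":0,"hand":0.05},{"dx":0,"dy":0,"dz":0.002,"rx":0,"ry":0,"rz":0,"hand":0.05},{"dx":0,"dy":0,"dz":0.001,"rx":0,"ry":0,"rz":0,"hand":0.05},{"dx":0,"dy":0,"dz":0,"rx":0,"ry":0,"rz":0,"hand":0.05}]'
python3 -m pendant '[{"dx":0,"dy":0,"dz":0.001,"rx":0,"ry":0,"rz":0,"hand":0.05},{"dx":0,"dy":0,"dz":0.001,"rx":0,"ry":0,"rz":0,"hand":0.05},{"dx":0,"dy":0,"dz":0,"rx":0,"ry":0,"rz":0,"hand":0.05}]'
```

```text
clock: 36.55
position: [0.4873, 0.2455, 0.021]
ee_rot: [0.0, 1.0, -0.0, -0.0]
contact_force: [0.2, 0.5, -5.1]
width: 0.0585
gripper_force: 76.9
clock: 36.8
position: [0.4874, 0.2455, 0.0194]
ee_rot: [-0.0, 1.0, -0.0, 0.0]
contact_force: [0.7, 0.7, -4.1]
width: 0.058
gripper_force: 76.9
```

```bash
python3 -m pendant '[{"dx":0,"dy":0,"dz":0.001,"rx":0,"ry":0,"rz":0,"hand":0.05},{"dx":0,"dy":0,"dz":0.001,"rx":0,"ry":0,"rz":0,"hand":0.05},{"dx":0,"dy":0,"dz":0,"rx":0,"ry":0,"rz":0,"hand":0.05}]'
python3 -m pendant '[{"dx":0,"dy":0,"dz":0.001,"rx":0,"ry":0,"rz":0,"hand":0.05},{"dx":0,"dy":0,"dz":0,"rx":0,"ry":0,"rz":0,"hand":0.05}]'
```

```text
clock: 37.05
position: [0.4872, 0.2454, 0.0171]
ee_rot: [0.0, 1.0, -0.0, -0.0]
contact_force: [-0.7, -0.7, -5.7]
width: 0.0581
gripper_force: 76.9
clock: 37.22
position: [0.4873, 0.2454, 0.017]
ee_rot: [0.0, 1.0, -0.0, 0.0]
contact_force: [-1.5, -0.7, 1.1]
width: 0.0579
gripper_force: 77.7
```

Contact came at the predicted 0.017 m. Release, rise and check everything.

```bash
python3 -m pendant '[{"dx":0,"dy":0,"dz":0.0005,"rx":0,"ry":0,"rz":0,"hand":0.05},{"dx":0,"dy":0,"dz":0,"rx":0,"ry":0,"rz":0,"hand":0.064},{"dx":0,"dy":0,"dz":0,"rx":0,"ry":0,"rz":0,"hand":0.07},{"dx":0,"dy":0,"dz":0,"rx":0,"ry":0,"rz":0,"hand":0.074},{"dx":0,"dy":0,"dz":0,"rx":0,"ry":0,"rz":0,"hand":0.074},{"dx":0,"dy":0,"dz":-0.015,"rx":0,"ry":0,"rz":0,"hand":0.074},{"dx":0,"dy":0,"dz":-0.025,"rx":0,"ry":0,"rz":0,"hand":0.074},{"dx":0,"dy":0,"dz":-0.025,"rx":0,"ry":0,"rz":0,"hand":0.074},{"dx":0,"dy":0,"dz":-0.025,"rx":0,"ry":0,"rz":0,"hand":0.074},{"dx":0,"dy":0,"dz":-0.025,"rx":0,"ry":0,"rz":0,"hand":0.074},{"dx":0,"dy":0,"dz":-0.025,"rx":0,"ry":0,"rz":0,"hand":0.074},{"dx":0,"dy":0,"dz":-0.025,"rx":0,"ry":0,"rz":0,"hand":0.074}]'
python3 -m pendant '[{"dx":-0.025,"dy":0.01,"dz":-0.01,"rx":0,"ry":0,"rz":0,"hand":0.074},{"dx":-0.025,"dy":0,"dz":-0.01,"rx":0,"ry":0,"rz":0,"hand":0.074},{"dx":-0.025,"dy":0,"dz":0,"rx":0,"ry":0,"rz":0,"hand":0.074},{"dx":-0.025,"dy":0,"dz":0,"rx":0,"ry":0,"rz":0,"hand":0.074},{"dx":0,"dy":0,"dz":0,"rx":0,"ry":0,"rz":0,"hand":0.074},{"dx":0,"dy":0,"dz":0,"rx":0,"ry":0,"rz":0,"hand":0.074},{"dx":0,"dy":0,"dz":0,"rx":0,"ry":0,"rz":0,"hand":0.074}]'
python3 look.py w13
python3 - <<'E'
from fit import *
d,st=pickle.load(open("w13.pkl","rb"))
for n,c,r in(("base",(.4865,.2447),[(.031,.033),(.013,.037)]),("base seat",(.4865,.2447),[(.0425,.021)]),("barrel",(.399,.242),[(.025,.055),(.0085,.055)]),("ring",(.396,.33),[(.02,.029),(.011,.029)]),("ram",(.483,.333),[(.015,.079)])):
    print(n,np.round(fit(d,st,c,r),4))
x,y=proj(d,[[.44,.287,.03]],st)[0].astype(int);x=max(x-140,0);y=max(y-105,0)
cv2.imwrite("pics/w13c.png",cv2.resize(d["frame"][y:y+210,x:x+280,::-1],(800,600),interpolation=2))
E
```

```text
clock: 38.22
position: [0.4872, 0.2454, 0.182]
ee_rot: [-0.0, 1.0, -0.0, 0.0]
contact_force: [1.1, -0.3, 0.1]
width: 0.0741
gripper_force: 0.0
clock: 38.8
position: [0.3882, 0.2357, 0.2011]
ee_rot: [-0.0, 1.0, -0.0, 0.001]
contact_force: [-0.0, -0.4, -0.1]
width: 0.0741
gripper_force: 0.0
38.8 [0.38815441 0.23571684 0.20107325] [-1.76772142e-04  9.99999557e-01 -1.78068288e-04  9.07352118e-04] [-0.0137988  -0.35916881 -0.10660456]
base [-119.7742    0.486     0.2457]
base seat [-154.5551    0.4865    0.2452]
barrel [-184.0114    0.399     0.243 ]
ring [-181.3094    0.3965    0.3305]
ram [-224.0368    0.4815    0.333 ]
```

All four parts fit within about 3 mm of their seats, and each contacted at its expected resting height. Handing in.

```bash
python3 -c "
from rig import manip
print(manip.sign_off())"
```

```text
the job is handed in; nothing more can be done
None
```

I handed the job in at about 39 s with the ram, stop ring, barrel and base each lowered onto its seat in order and centred to within about 3 mm; no verdict came back, and I had no picture views left for a final look at the tray, jar and dish.

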